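# Draw in the welding jig on a batch of tee sections

## Robot

A 6-joint arm with a two-finger parallel gripper is mounted at the origin on the work surface. World frame = base frame: x ahead of the robot, y to its left, z up, the work surface at z = 0. Lengths are in mm, angles in rad, forces in N, time in s.
With the tool pointing down it reaches from about 325 to 750 mm from the base axis. Payload 7.6 kg.
Tool frame: the origin (TCP) lies midway between the tips of the shut fingers; the grasp point (between the pads) lies 19 mm behind it (robot.grip_point_offset is the z of the grasp point in the tool frame, in mm); z points along the fingers, x is the direction in which the jaws open and shut, and the axes are right-handed (so a half turn about z gives the same grasp; the last joint's range is limited). The gripper opens to 85 mm and grips with 20 to 120 N. Pads are 22 mm wide; open, the fingers measure 114 mm over their backs; the gripper's body (76 mm by 85 mm) begins 54 mm behind the grasp point. The pads swing forward as they close: fully open they stand 13 mm farther back than shut.
Start: joints at [-1.337, 0.052, 1.401, -0, 1.689, -0.07], TCP at [157.078, -500.971, 231.323] pointing down, gripper open.
Joint ranges: [-2.9, 2.9], [-0.91, 2.17], [0.12, 2.37], [-1.06, 4.2], [0.26, 2.73], [-2.93, 2.93]. Speed limits (rad/s): [2.57, 2.57, 3.01, 3.14, 3.14, 3.14].

## Interface

Orientations are given as a rotation vector (axis times angle).
In Python, from bench import robot gives the robot as it stands. The module is installed in compiled form; this text tells all that it offers.
- The arm moves only by the tool arm_command, never from a script. Its argument "targets" is a list of rows, each an object of numbers: "jaw": the finger opening in m, from 0 to 0.0854; "x", "y", "z": the shift along the world's x, y, z in m; "ax", "ay", "az": the turn, a rotation vector about the world's x, y, z in degrees. A call has 1 to 12 rows; each row is the pose to reach, as a shift and turn from the pose commanded when the call began; what a row does not reach only later rows make up. A row lasts 1/10 s, in which the tool goes at most 50 mm and 8.59 degrees, less where a joint would pass 70% of its speed; a pose out of reach is approached as far as the arm can. A call with a gripper value outside its range is refused whole. The fingers move at their own pace and stop on an object; "grip_force" is the grip in N (left out, the last holds). Time passes only in rows, so rows that repeat a pose let the fingers close. It gives the time, the measured TCP pose, the force and the opening at its end, in the units of the state.
- robot.state(): the state, without advancing time (a new reading comes with each control period).
- robot.read_camera(name): name is "scene" or "top"; returns a dict with "color" (384x512x3 uint8, red, green, blue), "camera_matrix" (3x3 intrinsics, pixels), "dist" ([k1, k2, p1, p2, k3] as OpenCV has them; the pictures are not rectified), "world_from_camera" (4x4, takes a point from camera to world coordinates). Camera axes: x right, y up, looking along -z (the intrinsics and any distortion apply to the point x, -y, -z); pixel columns grow to the right and rows downward; lengths in mm; the calibration is good to about 2 mm. A picture is of the moment at which its call begins. There is no depth.
- robot.finish_job(): hands the job in, once; it reports no verdict.
The state is a dict: "clock": time; "joint_pos": joint angles; "qd": joint speeds; "joint_efforts": joint torques, N m; "tcp_pos": TCP position; "ee_rot": TCP orientation; "wrist_force": force on the tool from outside, world axes, zero at the start; "torque": the same for the moment, N m; "finger_gap": finger opening in mm.
Only numpy, scipy, OpenCV 4.12 (cv2) and the standard library are available. Lean on these libraries where they do the work, as an engineer would, in place of code of your own. Each camera call takes 0.05 s, during which the arm holds its last target.

## Task

Get the jig ready for tacking: slide the lock bolt clear of the turnbuckle's bars and lay every tee section on the bench, flange down, in a bay of its own between the two open jaws. Then turn the turnbuckle, its top towards the lock bolt's side, until it comes to its stop and both jaws have drawn in on the sections, and push the lock bolt fully home again so that it cannot slacken. Leave the other things on the bench where they are.

Things in the scene. Friction and masses are not known exactly. Their poses are not given: they have to be found in the camera images.
- jig: The jig, fixed on the bench; origin at bench level under the centre of its bed; x along the bays and the turnbuckle's axis, y across the bays towards the turnbuckle, z up. Grey bed 200 (x) by 210 (y), 50 mm high; a plate 8 mm thick continues it to y = 235 mm, under the turnbuckle and lock bolt.
- bay0 (a point): middle of the floor of the bay at jig y = -64 mm, on the bed's top (z = 50 mm); axes as the jig. The three bays are 58 mm wide and open-ended, parted by ribs 6 mm thick, 10 mm high and 100 mm long (along x) at jig y = -96, -32, 32, 96 mm.
- bay1 (a point): middle of the floor of the bay at jig y = 0, axes as the jig
- bay2 (a point): middle of the floor of the bay at jig y = +64 mm (nearest the turnbuckle), axes as the jig
- jaw_near (a joint): travel of the jaw at jig -x, m: 0 slack (inner face at jig x = -75.5 mm), 0.018 drawn in (-57.5 mm); only the turnbuckle moves it. A steel bar across the bed, 12 mm thick, z from 52 to 82 mm, y from -100 to 185 mm.
- jaw_far (a joint): travel of the like jaw at jig +x, m: 0 slack (inner face at jig x = +75.5 mm), 0.018 drawn in (+57.5 mm)
- turnbuckle_axis (a point): centre of the turnbuckle, at jig (0, 165, 68) mm; fixed, axes as the jig. Axis level along jig x, body x = -46 to 46 mm. Its hub (34 mm diameter, 30 mm long) has four round bars, 12 mm diameter, 90 degrees apart, in the plane jig x = 0, reaching 56 mm from the axis: push the top one over and down with a fingertip, then the next. A push on a bar leaning over 40 degrees towards the bed jams.
- turnbuckle (a joint): angle, rad: 0 slack, 9.42 (1.5 turns) at its stop; jaws move in 12 mm each per turn. Grows as its top moves to jig +y (from the bed towards the lock bolt). At 0 and at the stop one bar points 30 degrees from straight up towards jig +y. Starts at 0 to 0.55; stays where left; needs about 4 N at 40 mm radius. The bolt, if in, stops a bar some 16 degrees before it is level at jig +y.
- bolt (a joint): lock bolt, m: 0 fully home (its tip, 12 mm square, in the plane of the bars at jig y = 207, z = 68 mm), 0.030 fully withdrawn; from 0.022 the bars pass. Slides towards jig -x as it is withdrawn; about 3 N; stays where left. It goes home only if no bar is in its way, as at the stop (to within 0.15 rad).
- bolt_handle (a point): point on the bolt's handle 20 mm below its top, in its middle: an upright steel tab 12 mm thick (jig x), 30 mm wide (jig y), top at jig z = 128 mm, free to grip from z = 85 mm up. At bolt = 0 it stands at jig x = -94 mm, y = 207 mm; it moves with the bolt.
- tee0: tee section, dark steel, 110 mm long (x), 0.4 to 0.65 kg: a flat flange 50 mm wide (y) and 8 mm thick below, an upright web 8 mm thick in the middle along x, 50 mm high over all; origin at the centre of the flange's underside, z up along the web. Either end may face either way.
- tee1: second tee section, the same (may be absent)
- tee2: third tee section, the same (may be absent); two or three are there
- hammer: chipping hammer lying on the bench, 260 mm long, not to be moved
- brush: wire brush lying on the bench, 220 mm long, not to be moved
- square: small flat steel try square, 70 by 66 mm, 12 mm high, not to be moved
- electrode_can: open aluminium can, 70 mm diameter, 100 mm high, not to be moved
- spray_can: closed can, 60 mm diameter, 170 mm high, not to be moved
- gauge: brass disc, 44 mm diameter, 16 mm high, not to be moved
Mind the look-alikes: they are no part of the job. Leave any orange look-alike of the tee2 alone.

How it is judged:
By the outcome, as a careful person would: the job done as asked, in the order asked, and still so for the second after the job is handed in, with the robot touching nothing.
Of tee0, tee1, tee2 only 2 to 3 are there at a start; the rules pass over those that are not, and their reading is None.
At some moment in a run one of tee0, tee1, tee2 may be knocked a few centimetres aside while the robot is not near it.
Once in a run the grip may slacken for a moment while it holds something.
It also fails if it takes over 210 s, if anything falls off the work surface, if the arm or the gripper's body presses on something with over 40 N, if the wrist force passes 120 N, or if a joint passes its speed limit or range.

## Working session

There is one attempt and no reset: what is moved stays moved. The work goes in short steps, Python scripts to look and compute and a tool call to move; the robot and the scene stay as the last step left them, time stands still between calls to the robot, and variables do not carry over. Pictures are saved under pics/ and viewed, and the job is handed in when it is done.

Besides the shell and the picture viewer there is one more tool, called after "Call:" as name([rows], argument=value, ...), one row to a line, values as JSON. arm_command: Moves the arm, as the interface text tells. Its arguments: {"type":"object","properties":{"targets":{"type":"array"},"grip_force":{"type":"number"}},"required":["targets"]}

```bash
mkdir -p pics; ls; cat > h.py <<'E'
import numpy as np, cv2
from bench import robot
def grab(n,save=None):
    c=robot.read_camera(n); 
    if save: cv2.imwrite('pics/'+save,c['color'][:,:,::-1])
    return c
def ray(c,px):
    K=np.array(c['camera_matrix']);d=np.array(c['dist'],float)
    u=cv2.undistortPoints(np.array(px,float).reshape(-1,1,2),K,d).reshape(-1,2)
    T=np.array(c['world_from_camera'])
    v=np.c_[u[:,0],-u[:,1],-np.ones(len(u))]@T[:3,:3].T
    return T[:3,3],v
def onz(c,px,z):
    o,v=ray(c,px); t=(z-o[2])/v[:,2]; return o+v*t[:,None]
def proj(c,P):
    T=np.linalg.inv(np.array(c['world_from_camera'])); P=np.atleast_2d(P).astype(float)
    q=P@T[:3,:3].T+T[:3,3]; q=np.c_[q[:,0],-q[:,1],-q[:,2]]
    return cv2.projectPoints(q,np.zeros(3),np.zeros(3),np.array(c['camera_matrix']),np.array(c['dist'],float))[0].reshape(-1,2)
E
python3 - <<'E'
from h import *
for n in('scene','top'):
    c=grab(n,n+'0.png'); print(n,np.round(c['world_from_camera'],3).tolist(),np.round(c['camera_matrix'],1).tolist(),c['dist'])
print(robot.state(), robot.grip_point_offset)
E
```

```text
pics
scene [[-0.82, -0.484, 0.306, 850.752], [0.572, -0.676, 0.463, 453.42], [-0.018, 0.555, 0.832, 931.289], [0.0, 0.0, 0.0, 1.0]] [[437.2, 0.0, 256.1], [0.0, 437.2, 194.2], [0.0, 0.0, 1.0]] [0.01150665 0.         0.         0.         0.        ]
top [[-0.022, 0.994, -0.104, 408.439], [-1.0, -0.024, -0.017, -35.067], [-0.02, 0.104, 0.994, 1501.312], [0.0, 0.0, 0.0, 1.0]] [[473.9, 0.0, 251.2], [0.0, 473.9, 189.3], [0.0, 0.0, 1.0]] [-0.16780451  0.          0.          0.          0.        ]
{'clock': 0.1, 'joint_pos': array([-1.33727780e+00,  5.27914245e-02,  1.40161215e+00,  1.03726269e-05,
        1.68863538e+00, -7.02952238e-02]), 'qd': array([ 7.33965377e-04, -1.57675188e-03, -2.31731412e-03, -1.48482169e-04,
       -1.05251833e-03, -7.19746047e-05]), 'joint_efforts': array([ 1.23174064e-03, -3.82581460e+01, -3.60983884e+01, -7.83861697e-05,
        4.79935072e-03, -1.22478522e-05]), 'tcp_pos': array([ 157.02323041, -500.6804874 ,  230.55300009]), 'ee_rot': array([-2.53125607e+00,  1.85914367e+00,  1.72106185e-03]), 'wrist_force': array([-0.29335715,  0.09709052,  0.19250567]), 'torque': array([-0.03786954,  0.04182493,  0.01431929]), 'finger_gap': 85.1697690348846} -18.700000000000003
```

View pics/scene0.png

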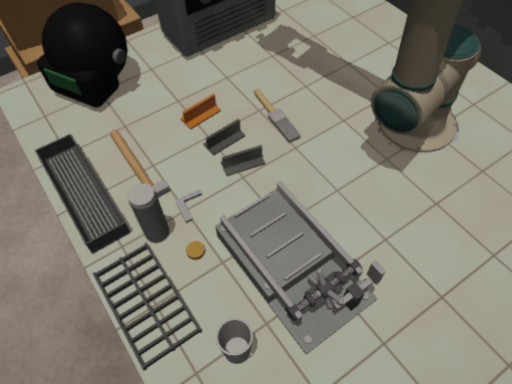

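View pics/top0.png

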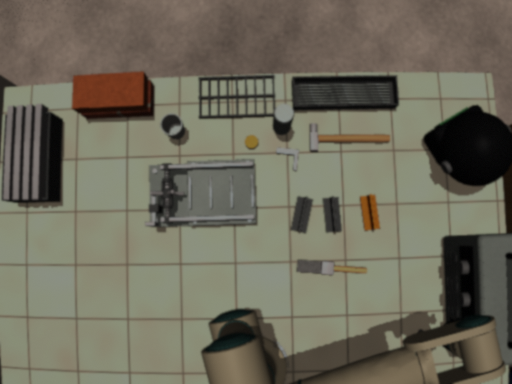

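The two dark tees are at top-view (302,214) and (332,214). The orange piece at (370,212) is the look-alike. I'll enlarge both views to confirm this and to measure the jig.

```bash
python3 - <<'E'
import cv2
t=cv2.imread('pics/top0.png'); s=cv2.imread('pics/scene0.png')
cv2.imwrite('pics/t_a.png',cv2.resize(t[150:240,140:265],None,fx=6.4,fy=6.4,interpolation=cv2.INTER_CUBIC)[:600])
cv2.imwrite('pics/t_b.png',cv2.resize(t[180:245,280:390],None,fx=7,fy=7,interpolation=cv2.INTER_CUBIC))
cv2.imwrite('pics/s_a.png',cv2.resize(s[175:350,210:400],None,fx=3.4,fy=3.4,interpolation=cv2.INTER_CUBIC))
cv2.imwrite('pics/s_b.png',cv2.resize(s[85:185,170:290],None,fx=6,fy=6,interpolation=cv2.INTER_CUBIC))
E
```

```text
(no output)
```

View pics/t_a.png

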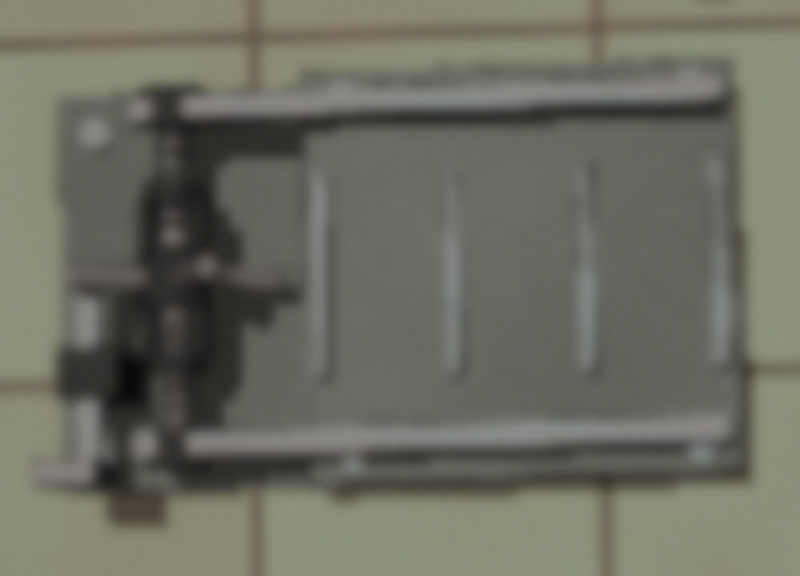

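View pics/t_b.png

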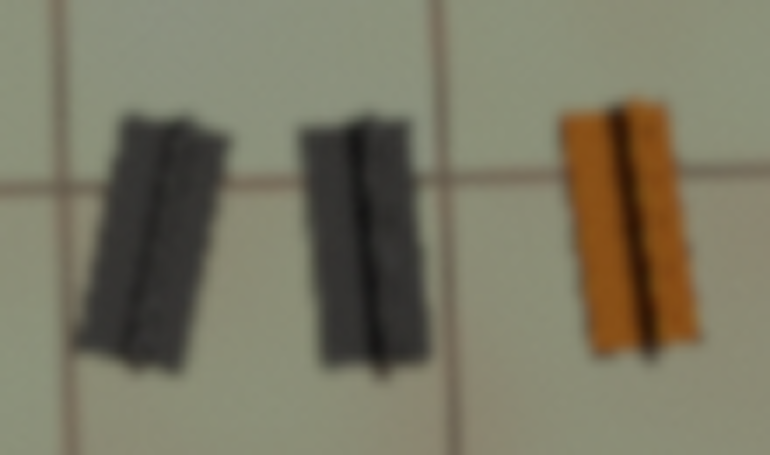

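View pics/s_a.png

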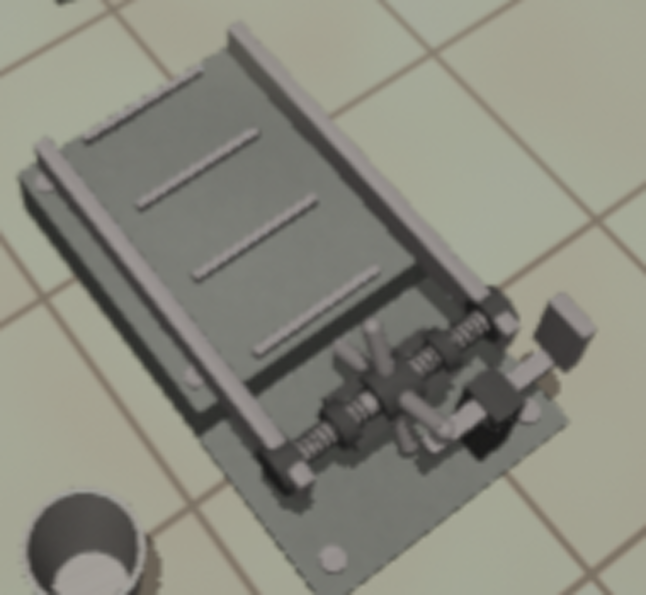

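View pics/s_b.png

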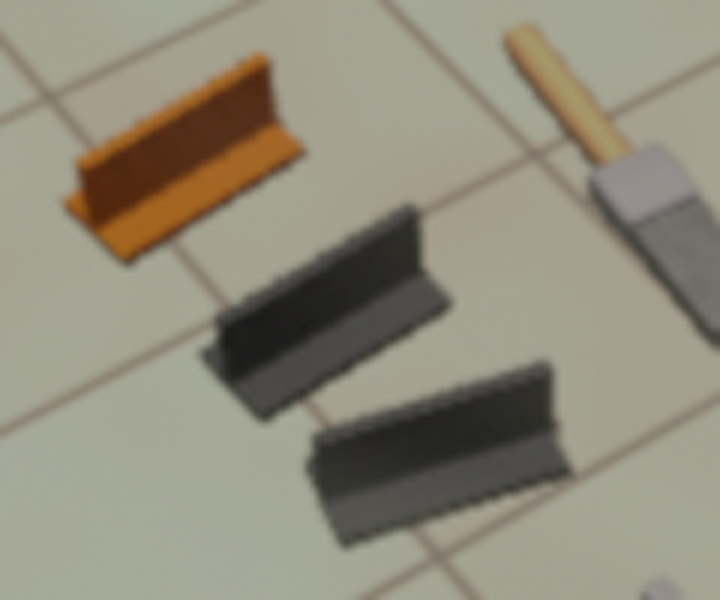

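```bash
cat >> h.py <<'E'
def rigid(J,W):
    mj,mw=J.mean(0),W.mean(0);a=J-mj;b=W-mw
    th=np.arctan2((a[:,0]*b[:,1]-a[:,1]*b[:,0]).sum(),(a*b).sum())
    R=np.array([[np.cos(th),-np.sin(th)],[np.sin(th),np.cos(th)]]);t=mw-R@mj
    return th,t,(W-(J@R.T+t))
E
python3 - <<'E'
from h import *
top=grab('top');sc=grab('scene')
J=np.array([[s*50,y] for y in(96,32,-32,-96) for s in(1,-1)],float)
pt=np.array([(318,168),(322,380),(452,168),(453,377),(583,163),(590,374),(712,155),(722,368)])/6.4+[140,150]
# scene: +x end is far from robot = left-lower
ps=np.array([(255,353),(379,268),(194,278),(317,198),(138,207),(259,130),(86,139),(203,70)])/3.4+[210,175]
Wt=onz(top,pt,60)[:,:2];Ws=onz(sc,ps,60)[:,:2]
for W in(Wt,Ws,np.r_[Wt,Ws]):
    th,t,r=rigid(J if len(W)==8 else np.r_[J,J],W); print(np.degrees(th),t,np.abs(r).max(),r.round(1).tolist())
# tees: flange corners masks
for n,c in(('top',top),('scene',sc)):
    im=c['color'].astype(int); m=((im.max(2)<75)&(im.max(2)-im.min(2)<20)).astype(np.uint8)
    m=cv2.morphologyEx(m,cv2.MORPH_OPEN,np.ones((2,2)))
    for k in cv2.findContours(m,0,2)[0]:
        if 150<cv2.contourArea(k)<1500:
            print(n,cv2.contourArea(k),cv2.minAreaRect(k))
E
```

```text
0.46529514357344937 [553.68125121  82.38618768] 1.9184513024946455 [[1.9, -0.2], [-0.4, -0.3], [-0.3, -1.1], [-0.9, 0.7], [-0.0, -0.2], [-1.5, -0.9], [1.8, 1.8], [-0.6, 0.2]]
0.2676862333161663 [554.62163047  84.80473939] 1.5309283908164417 [[-0.2, -0.8], [-0.3, -0.7], [0.6, -0.4], [0.0, 0.1], [0.4, 0.2], [-0.8, -0.3], [-0.8, 0.4], [1.1, 1.5]]
0.366858591987518 [554.15144084  83.59546354] 2.8258269941391916 [[1.3, -1.3], [-1.1, -1.6], [-0.8, -2.2], [-1.4, -0.6], [-0.4, -1.3], [-1.9, -2.2], [1.5, 0.7], [-0.9, -1.1], [0.4, 0.4], [0.3, 0.6], [1.1, 0.7], [0.6, 1.4], [0.8, 1.3], [-0.4, 1.0], [-0.4, 1.5], [1.5, 2.8]]
top 676.0 ((456.5658874511719, 362.53729248046875), (38.5942497253418, 42.876548767089844), 74.47589111328125)
top 327.0 ((508.5, 301.5), (96.99998474121094, 4.999999046325684), 90.0)
top 437.5 ((302.03173828125, 215.18536376953125), (14.806723594665527, 34.15324401855469), 12.094757080078125)
top 446.0 ((332.72772216796875, 215.2772216796875), (34.52779006958008, 14.527543067932129), 84.2894058227539)
top 1159.5 ((201.7816162109375, 197.89027404785156), (103.0186538696289, 64
[... 782 characters left out ...]
4531, 298.8653869628906), (27.26013946533203, 33.731971740722656), 11.309932708740234)
scene 420.5 ((257.40557861328125, 280.70916748046875), (122.84207916259766, 16.3990478515625), 43.47247314453125)
scene 877.0 ((325.80133056640625, 254.3539276123047), (73.65696716308594, 83.72473907470703), 7.829077243804932)
scene 920.5 ((159.99435424804688, 217.2658233642578), (45.472286224365234, 41.42924499511719), 64.65382385253906)
scene 393.5 ((243.09608459472656, 158.407470703125), (10.976519584655762, 41.69884490966797), 72.6459732055664)
scene 390.0 ((224.26361083984375, 136.85101318359375), (13.02059268951416, 40.27299499511719), 60.524105072021484)
scene 380.5 ((8.0, 53.0), (46.0, 16.0), 90.0)
```

```bash
python3 - <<'E'
from h import *
top=grab('top');sc=grab('scene')
S=lambda p:np.array(p)/6+[170,85]
for nm,web,fl in(('A',[(313,440),(549,368)],[(345,545),(572,470)]),('B',[(219,322),(413,210)],[(265,418),(450,302)])):
    w=onz(sc,S(web),50);f=onz(sc,S(fl),8)
    d=w[0]-w[1];print(nm,'web mid',w.mean(0).round(1),np.linalg.norm(d),np.degrees(np.arctan2(d[1],d[0])))
    d=f[0]-f[1];n=np.array([-d[1],d[0],0])/np.linalg.norm(d);print('  flange edge mid',f.mean(0).round(1),'n',n.round(2),'offset across',(f.mean(0)-w.mean(0))@n,np.degrees(np.arctan2(d[1],d[0])))
T=lambda p:np.array(p)/7+[280,180]
for nm,q in(('A',[(124,116),(231,132),(182,372),(75,348)]),('B',[(302,124),(410,120),(430,362),(322,366)])):
    p=onz(top,T(q),8);print(nm,p[:,:2].round(1).tolist(),p.mean(0).round(1))
for nm,q in(('A',[(180,118),(133,370)]),('B',[(360,115),(380,378)])):
    p=onz(top,T(q),50);d=p[0]-p[1];print(nm,'web?',p.mean(0).round(1),np.linalg.norm(d),np.degrees(np.arctan2(d[1],d[0])))
E
```

```text
A web mid [ 481.6 -166.    50. ] 108.34278353812212 -14.121052589853601
  flange edge mid [ 486.9 -139.9    8. ] n [0.23 0.97 0.  ] offset across 26.596015648911536 -13.057457509912528
B web mid [ 478.9 -262.4   50. ] 107.03041265961775 2.986524889209716
  flange edge mid [ 476.7 -236.9    8. ] n [-0.08  1.    0.  ] offset across 25.62043023857213 4.489351857222188
A [[538.5, -155.9], [530.0, -204.1], [422.4, -178.4], [434.4, -130.6]] [ 481.3 -167.3    8. ]
B [[532.8, -236.4], [533.4, -285.7], [423.9, -290.6], [423.4, -241.6]] [ 478.4 -263.6    8. ]
A web? [ 478.4 -165.    50. ] 112.44337397801011 -12.378768802458998
B web? [ 474.9 -258.9   50. ] 115.67447674802246 2.251586991472332
```

Call:
arm_command([
  {"x":0.293,"y":0.271,"z":0.03,"az":73},
  {"x":0.293,"y":0.271,"z":0.03,"az":73},
  {"x":0.293,"y":0.271,"z":0.03,"az":73},
  {"x":0.293,"y":0.271,"z":0.03,"az":73},
  {"x":0.293,"y":0.271,"z":0.03,"az":73},
  {"x":0.293,"y":0.271,"z":0.03,"az":73},
  {"x":0.293,"y":0.271,"z":0.03,"az":73},
  {"x":0.293,"y":0.271,"z":0.03,"az":73},
  {"x":0.293,"y":0.271,"z":0.03,"az":73},
  {"x":0.293,"y":0.271,"z":0.03,"az":73},
  {"x":0.293,"y":0.271,"z":0.03,"az":73},
])

```text
$.targets[0]: bad value
```

```bash
python3 - <<'E'
from h import *
import cv2
from scipy.spatial.transform import Rotation as R
s=robot.state();print(s['clock'],s['tcp_pos'].round(1),s['ee_rot'].round(3),R.from_rotvec(s['ee_rot']).as_matrix()[:,0].round(3),s['joint_pos'].round(2))
t=grab('top','t1.png');c=grab('scene','s1.png')
cv2.imwrite('pics/s1h.png',cv2.resize(cv2.imread('pics/s1.png')[250:320,330:400],None,fx=8,fy=8,interpolation=cv2.INTER_CUBIC))
print(onz(t,[(140+67/6.4,150+472/6.4)],128))
def jw(x,y,z,th=np.radians(.35),o=(554.2,83.6)): return [o[0]+x*np.cos(th)-y*np.sin(th),o[1]+x*np.sin(th)+y*np.cos(th),z]
for n,k in(('t',t),('s',c)): print(n,proj(k,[jw(-94+a,207+b,128) for a in(-6,6) for b in(-15,15)]).round(1).tolist())
E
```

```text
0.3 [ 157.1 -500.9  231.1] [-2.532  1.86   0.   ] [ 0.299 -0.954 -0.   ] [-1.34  0.05  1.4   0.    1.69 -0.07]
[[458.34616558 285.97769271 128.        ]]
t [[154.2, 225.5], [144.1, 225.7], [154.1, 221.4], [144.1, 221.6]]
s [[375.5, 260.7], [386.3, 272.1], [371.1, 263.9], [381.8, 275.4]]
```

View pics/s1h.png

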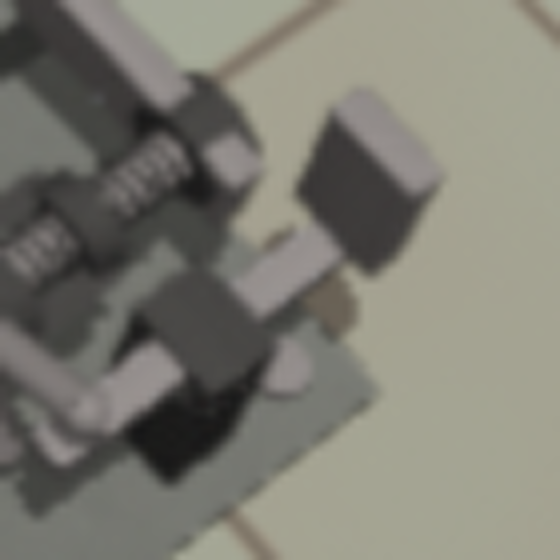

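Call:
arm_command([
  {"jaw":0.085,"x":0.293,"y":0.271,"z":0.03,"ax":0,"ay":0,"az":73},
  {"jaw":0.085,"x":0.293,"y":0.271,"z":0.03,"ax":0,"ay":0,"az":73},
  {"jaw":0.085,"x":0.293,"y":0.271,"z":0.03,"ax":0,"ay":0,"az":73},
  {"jaw":0.085,"x":0.293,"y":0.271,"z":0.03,"ax":0,"ay":0,"az":73},
  {"jaw":0.085,"x":0.293,"y":0.271,"z":0.03,"ax":0,"ay":0,"az":73},
  {"jaw":0.085,"x":0.293,"y":0.271,"z":0.03,"ax":0,"ay":0,"az":73},
  {"jaw":0.085,"x":0.293,"y":0.271,"z":0.03,"ax":0,"ay":0,"az":73},
  {"jaw":0.085,"x":0.293,"y":0.271,"z":0.03,"ax":0,"ay":0,"az":73},
  {"jaw":0.085,"x":0.293,"y":0.271,"z":0.03,"ax":0,"ay":0,"az":73},
  {"jaw":0.085,"x":0.293,"y":0.271,"z":0.03,"ax":0,"ay":0,"az":73},
])

```text
clock: 1.4
tcp_pos: [450.8, -228.9, 261.2]
ee_rot: [3.142, 0.016, -0.0]
wrist_force: [0.2, -0.0, -0.3]
finger_gap: 84.8
```

Call:
arm_command([
  {"jaw":0.05,"x":0.009,"y":0.519,"z":-0.06,"ax":0,"ay":0,"az":0},
  {"jaw":0.05,"x":0.009,"y":0.519,"z":-0.06,"ax":0,"ay":0,"az":0},
  {"jaw":0.05,"x":0.009,"y":0.519,"z":-0.06,"ax":0,"ay":0,"az":0},
  {"jaw":0.05,"x":0.009,"y":0.519,"z":-0.06,"ax":0,"ay":0,"az":0},
  {"jaw":0.05,"x":0.009,"y":0.519,"z":-0.06,"ax":0,"ay":0,"az":0},
  {"jaw":0.05,"x":0.009,"y":0.519,"z":-0.06,"ax":0,"ay":0,"az":0},
  {"jaw":0.05,"x":0.009,"y":0.519,"z":-0.06,"ax":0,"ay":0,"az":0},
  {"jaw":0.05,"x":0.009,"y":0.519,"z":-0.06,"ax":0,"ay":0,"az":0},
  {"jaw":0.05,"x":0.009,"y":0.519,"z":-0.06,"ax":0,"ay":0,"az":0},
  {"jaw":0.05,"x":0.009,"y":0.519,"z":-0.06,"ax":0,"ay":0,"az":0},
  {"jaw":0.05,"x":0.009,"y":0.519,"z":-0.06,"ax":0,"ay":0,"az":0},
  {"jaw":0.05,"x":0.009,"y":0.519,"z":-0.06,"ax":0,"ay":0,"az":0},
])

```text
clock: 2.6
tcp_pos: [458.7, 290.4, 200.3]
ee_rot: [3.141, 0.011, -0.002]
wrist_force: [0.4, -0.3, -0.4]
finger_gap: 49.9
```

Call:
arm_command([
  {"jaw":0.05,"x":0,"y":0,"z":-0.05,"ax":0,"ay":0,"az":0},
  {"jaw":0.05,"x":0,"y":0,"z":-0.08,"ax":0,"ay":0,"az":0},
  {"jaw":0.05,"x":0,"y":0,"z":-0.1,"ax":0,"ay":0,"az":0},
  {"jaw":0.05,"x":0,"y":0,"z":-0.11,"ax":0,"ay":0,"az":0},
  {"jaw":0.05,"x":0,"y":0,"z":-0.11,"ax":0,"ay":0,"az":0},
  {"jaw":0.05,"x":0,"y":0,"z":-0.11,"ax":0,"ay":0,"az":0},
])

```text
clock: 3.2
tcp_pos: [460.0, 288.6, 92.8]
ee_rot: [-3.141, -0.009, -0.003]
wrist_force: [0.1, 0.3, 0.0]
finger_gap: 50.0
```

Call:
arm_command([
  {"jaw":0.0,"x":0,"y":0,"z":0,"ax":0,"ay":0,"az":0},
  {"jaw":0.0,"x":0,"y":0,"z":0,"ax":0,"ay":0,"az":0},
  {"jaw":0.0,"x":0,"y":0,"z":0,"ax":0,"ay":0,"az":0},
  {"jaw":0.0,"x":0,"y":0,"z":0,"ax":0,"ay":0,"az":0},
  {"jaw":0.0,"x":0,"y":0,"z":0,"ax":0,"ay":0,"az":0},
  {"jaw":0.0,"x":0,"y":0,"z":0,"ax":0,"ay":0,"az":0},
], grip_force=40)

```text
clock: 3.8
tcp_pos: [458.8, 289.2, 92.4]
ee_rot: [-3.141, -0.012, 0.0]
wrist_force: [-4.0, -2.1, 4.4]
finger_gap: 11.6
```

Call:
arm_command([
  {"jaw":0.0,"x":-0.006,"y":0,"z":0,"ax":0,"ay":0,"az":0},
  {"jaw":0.0,"x":-0.012,"y":0,"z":0,"ax":0,"ay":0,"az":0},
  {"jaw":0.0,"x":-0.018,"y":0,"z":0,"ax":0,"ay":0,"az":0},
  {"jaw":0.0,"x":-0.024,"y":0,"z":0,"ax":0,"ay":0,"az":0},
  {"jaw":0.0,"x":-0.029,"y":0,"z":0,"ax":0,"ay":0,"az":0},
  {"jaw":0.0,"x":-0.029,"y":0,"z":0,"ax":0,"ay":0,"az":0},
  {"jaw":0.0,"x":-0.029,"y":0,"z":0,"ax":0,"ay":0,"az":0},
])

```text
clock: 4.5
tcp_pos: [429.6, 289.0, 92.3]
ee_rot: [3.142, 0.012, 0.001]
wrist_force: [-3.0, -4.0, 7.9]
finger_gap: 11.7
```

Call:
arm_command([
  {"jaw":0.04,"x":0,"y":0,"z":0,"ax":0,"ay":0,"az":0},
  {"jaw":0.04,"x":0,"y":0,"z":0,"ax":0,"ay":0,"az":0},
  {"jaw":0.04,"x":0,"y":0,"z":0,"ax":0,"ay":0,"az":0},
  {"jaw":0.04,"x":0,"y":0,"z":0.03,"ax":0,"ay":0,"az":0},
  {"jaw":0.04,"x":0,"y":0,"z":0.08,"ax":0,"ay":0,"az":0},
  {"jaw":0.04,"x":0,"y":0,"z":0.12,"ax":0,"ay":0,"az":0},
  {"jaw":0.04,"x":0,"y":0,"z":0.12,"ax":0,"ay":0,"az":0},
])

```text
clock: 5.2
tcp_pos: [432.0, 290.3, 218.0]
ee_rot: [-3.136, -0.011, -0.015]
wrist_force: [0.8, 0.0, -0.5]
finger_gap: 40.1
```

Call:
arm_command([
  {"jaw":0.04,"x":0.051,"y":-0.4555,"z":-0.02,"ax":0,"ay":0,"az":76.4},
  {"jaw":0.04,"x":0.051,"y":-0.4555,"z":-0.02,"ax":0,"ay":0,"az":76.4},
  {"jaw":0.04,"x":0.051,"y":-0.4555,"z":-0.02,"ax":0,"ay":0,"az":76.4},
  {"jaw":0.04,"x":0.051,"y":-0.4555,"z":-0.02,"ax":0,"ay":0,"az":76.4},
  {"jaw":0.04,"x":0.051,"y":-0.4555,"z":-0.02,"ax":0,"ay":0,"az":76.4},
  {"jaw":0.04,"x":0.051,"y":-0.4555,"z":-0.02,"ax":0,"ay":0,"az":76.4},
  {"jaw":0.04,"x":0.051,"y":-0.4555,"z":-0.02,"ax":0,"ay":0,"az":76.4},
  {"jaw":0.04,"x":0.051,"y":-0.4555,"z":-0.02,"ax":0,"ay":0,"az":76.4},
  {"jaw":0.04,"x":0.051,"y":-0.4555,"z":-0.02,"ax":0,"ay":0,"az":76.4},
  {"jaw":0.04,"x":0.051,"y":-0.4555,"z":-0.02,"ax":0,"ay":0,"az":76.4},
  {"jaw":0.04,"x":0.051,"y":-0.4555,"z":-0.02,"ax":0,"ay":0,"az":76.4},
])

```text
clock: 6.3
tcp_pos: [480.4, -169.4, 189.8]
ee_rot: [-2.459, -1.953, 0.002]
wrist_force: [0.2, 0.3, -0.6]
finger_gap: 39.9
```

```bash
python3 - <<'E'
from h import *
s=robot.state();print(s['tcp_pos'].round(1),s['ee_rot'].round(3))
grab('scene','s2.png')
im=cv2.imread('pics/s2.png')
cv2.imwrite('pics/s2c.png',cv2.resize(im[60:340,160:430],None,fx=2.1,fy=2.1,interpolation=cv2.INTER_CUBIC))
E
```

```text
[ 480.4 -169.4  189.8] [-2.459e+00 -1.953e+00  2.000e-03]
```

View pics/s2c.png

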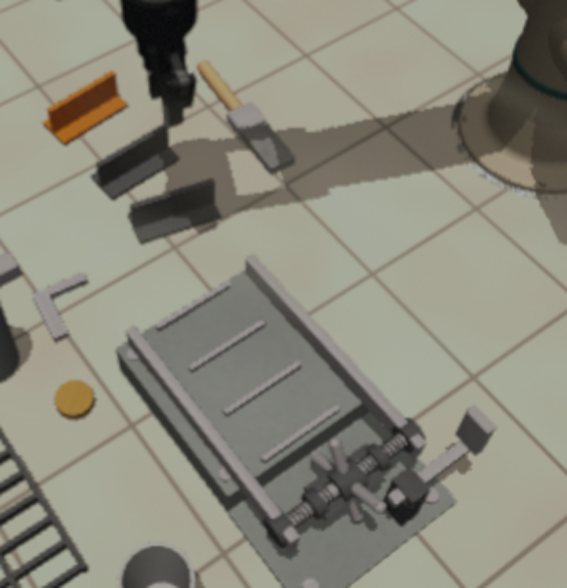

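The bolt is withdrawn: the handle has moved out along -x in the crop. Both dark tees are unmoved, so I'm descending on tee A, the one nearer the jig.

Call:
arm_command([
  {"jaw":0.04,"x":0,"y":0,"z":-0.05,"ax":0,"ay":0,"az":0},
  {"jaw":0.04,"x":0,"y":0,"z":-0.1,"ax":0,"ay":0,"az":0},
  {"jaw":0.04,"x":0,"y":0,"z":-0.14,"ax":0,"ay":0,"az":0},
  {"jaw":0.04,"x":0,"y":0,"z":-0.165,"ax":0,"ay":0,"az":0},
  {"jaw":0.04,"x":0,"y":0,"z":-0.176,"ax":0,"ay":0,"az":0},
  {"jaw":0.04,"x":0,"y":0,"z":-0.176,"ax":0,"ay":0,"az":0},
])

```text
clock: 6.95
tcp_pos: [480.0, -165.7, 13.7]
ee_rot: [-2.459, -1.95, 0.002]
wrist_force: [0.7, 0.3, -0.1]
finger_gap: 40.4
```

Call:
arm_command([
  {"jaw":0.0,"x":0,"y":0,"z":0,"ax":0,"ay":0,"az":0},
  {"jaw":0.0,"x":0,"y":0,"z":0,"ax":0,"ay":0,"az":0},
  {"jaw":0.0,"x":0,"y":0,"z":0,"ax":0,"ay":0,"az":0},
  {"jaw":0.0,"x":0,"y":0,"z":0,"ax":0,"ay":0,"az":0},
  {"jaw":0.0,"x":0,"y":0,"z":0,"ax":0,"ay":0,"az":0},
  {"jaw":0.0,"x":0,"y":0,"z":0,"ax":0,"ay":0,"az":0},
  {"jaw":0.0,"x":0,"y":0,"z":0,"ax":0,"ay":0,"az":0},
], grip_force=70)

```text
clock: 7.65
tcp_pos: [482.2, -167.1, 17.2]
ee_rot: [2.459, 1.95, 0.003]
wrist_force: [-0.7, -1.7, 6.7]
finger_gap: 7.2
```

Call:
arm_command([
  {"jaw":0.0,"x":0,"y":0,"z":0.02,"ax":0,"ay":0,"az":0},
  {"jaw":0.0,"x":0,"y":0,"z":0.06,"ax":0,"ay":0,"az":0},
  {"jaw":0.0,"x":0,"y":0,"z":0.1,"ax":0,"ay":0,"az":0},
  {"jaw":0.0,"x":0,"y":0,"z":0.14,"ax":0,"ay":0,"az":0},
  {"jaw":0.0,"x":0.015,"y":0.04,"z":0.14,"ax":0,"ay":0,"az":3},
  {"jaw":0.0,"x":0.028,"y":0.08,"z":0.14,"ax":0,"ay":0,"az":6},
  {"jaw":0.0,"x":0.042,"y":0.125,"z":0.14,"ax":0,"ay":0,"az":9},
  {"jaw":0.0,"x":0.055,"y":0.17,"z":0.14,"ax":0,"ay":0,"az":12},
  {"jaw":0.0,"x":0.066,"y":0.215,"z":0.14,"ax":0,"ay":0,"az":13.4},
  {"jaw":0.0,"x":0.073,"y":0.25,"z":0.14,"ax":0,"ay":0,"az":13.4},
  {"jaw":0.0,"x":0.073,"y":0.25,"z":0.14,"ax":0,"ay":0,"az":13.4},
  {"jaw":0.0,"x":0.073,"y":0.25,"z":0.14,"ax":0,"ay":0,"az":13.4},
])

```text
clock: 8.85
tcp_pos: [553.4, 84.1, 154.2]
ee_rot: [-2.215, -2.226, 0.003]
wrist_force: [0.6, -0.7, -6.3]
finger_gap: 7.1
```

```bash
python3 - <<'E'
from h import *
s=robot.state();print(s['tcp_pos'].round(1),s['ee_rot'].round(3),s['wrist_force'],s['finger_gap'])
grab('scene','s3.png')
im=cv2.imread('pics/s3.png')
cv2.imwrite('pics/s3c.png',cv2.resize(im[60:340,160:430],None,fx=2.1,fy=2.1,interpolation=cv2.INTER_CUBIC))
E
```

```text
[553.4  84.1 154.2] [-2.215 -2.226  0.003] [ 0.58323772 -0.700958   -6.2584397 ] 7.14983590493694
```

View pics/s3c.png

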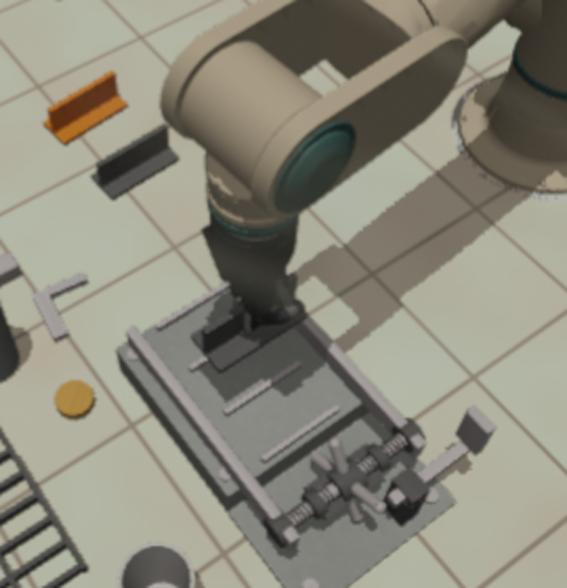

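```bash
python3 - <<'E'
from h import *
c=grab('scene')
p=onz(c,[(160+220/2.1,60+370/2.1),(160+304/2.1,60+318/2.1)],145);print(p.round(1),p.mean(0))
d=p[0]-p[1];print(np.degrees(np.arctan2(d[1],d[0])),np.linalg.norm(d))
E
```

```text
[[606.  109.6 145. ]
 [503.4 110.5 145. ]] [554.70024908 110.05132265 145.        ]
-0.5200811618141069 102.66658178122957
```

Call:
arm_command([
  {"jaw":0.0,"x":0,"y":0,"z":-0.03,"ax":0,"ay":0,"az":0},
  {"jaw":0.0,"x":0,"y":0,"z":-0.06,"ax":0,"ay":0,"az":0},
  {"jaw":0.0,"x":0,"y":0,"z":-0.075,"ax":0,"ay":0,"az":0},
  {"jaw":0.0,"x":0,"y":0,"z":-0.083,"ax":0,"ay":0,"az":0},
  {"jaw":0.0,"x":0,"y":0,"z":-0.087,"ax":0,"ay":0,"az":0},
  {"jaw":0.0,"x":0,"y":0,"z":-0.088,"ax":0,"ay":0,"az":0},
  {"jaw":0.0,"x":0,"y":0,"z":-0.088,"ax":0,"ay":0,"az":0},
])

```text
clock: 9.65
tcp_pos: [554.8, 83.5, 68.5]
ee_rot: [2.217, 2.224, 0.002]
wrist_force: [-1.1, 0.3, -4.9]
finger_gap: 6.9
```

Call:
arm_command([
  {"jaw":0.0,"x":0,"y":0,"z":-0.001,"ax":0,"ay":0,"az":0},
  {"jaw":0.0,"x":0,"y":0,"z":-0.002,"ax":0,"ay":0,"az":0},
  {"jaw":0.0,"x":0,"y":0,"z":-0.002,"ax":0,"ay":0,"az":0},
])

```text
clock: 9.95
tcp_pos: [554.8, 83.6, 67.3]
ee_rot: [2.216, 2.224, 0.003]
wrist_force: [-4.7, -2.0, 5.3]
finger_gap: 6.9
```

Call:
arm_command([
  {"jaw":0.03,"x":0,"y":0,"z":0,"ax":0,"ay":0,"az":0},
  {"jaw":0.03,"x":0,"y":0,"z":0,"ax":0,"ay":0,"az":0},
  {"jaw":0.03,"x":0,"y":0,"z":0.003,"ax":0,"ay":0,"az":0},
  {"jaw":0.03,"x":0,"y":0,"z":0.02,"ax":0,"ay":0,"az":0},
  {"jaw":0.03,"x":0,"y":0,"z":0.06,"ax":0,"ay":0,"az":0},
  {"jaw":0.03,"x":0,"y":0,"z":0.1,"ax":0,"ay":0,"az":0},
  {"jaw":0.03,"x":0,"y":0,"z":0.125,"ax":0,"ay":0,"az":0},
])

```text
clock: 10.65
tcp_pos: [555.0, 83.6, 194.2]
ee_rot: [2.215, 2.223, 0.006]
wrist_force: [-0.1, 0.2, 0.5]
finger_gap: 30.0
```

Call:
arm_command([
  {"jaw":0.04,"x":-0.0755,"y":-0.3465,"z":0,"ax":0,"ay":0,"az":2.6},
  {"jaw":0.04,"x":-0.0755,"y":-0.3465,"z":0,"ax":0,"ay":0,"az":2.6},
  {"jaw":0.04,"x":-0.0755,"y":-0.3465,"z":0,"ax":0,"ay":0,"az":2.6},
  {"jaw":0.04,"x":-0.0755,"y":-0.3465,"z":0,"ax":0,"ay":0,"az":2.6},
  {"jaw":0.04,"x":-0.0755,"y":-0.3465,"z":0,"ax":0,"ay":0,"az":2.6},
  {"jaw":0.04,"x":-0.0755,"y":-0.3465,"z":0,"ax":0,"ay":0,"az":2.6},
  {"jaw":0.04,"x":-0.0755,"y":-0.3465,"z":0,"ax":0,"ay":0,"az":2.6},
  {"jaw":0.04,"x":-0.0755,"y":-0.3465,"z":0,"ax":0,"ay":0,"az":2.6},
  {"jaw":0.04,"x":-0.0755,"y":-0.3465,"z":0,"ax":0,"ay":0,"az":2.6},
])

```text
clock: 11.55
tcp_pos: [478.2, -264.1, 190.3]
ee_rot: [-2.169, -2.272, -0.0]
wrist_force: [0.3, 1.2, -0.1]
finger_gap: 39.9
```

```bash
python3 - <<'E'
from h import *
s=robot.state();print(s['tcp_pos'].round(1),s['ee_rot'].round(3),s['wrist_force'],s['finger_gap'])
grab('scene','s4.png')
im=cv2.imread('pics/s4.png')
cv2.imwrite('pics/s4c.png',cv2.resize(im[60:340,160:430],None,fx=2.1,fy=2.1,interpolation=cv2.INTER_CUBIC))
E
```

```text
[ 478.2 -264.1  190.3] [-2.169 -2.272 -0.   ] [ 0.26371495  1.18062265 -0.06737249] 39.89964384151908
```

View pics/s4c.png

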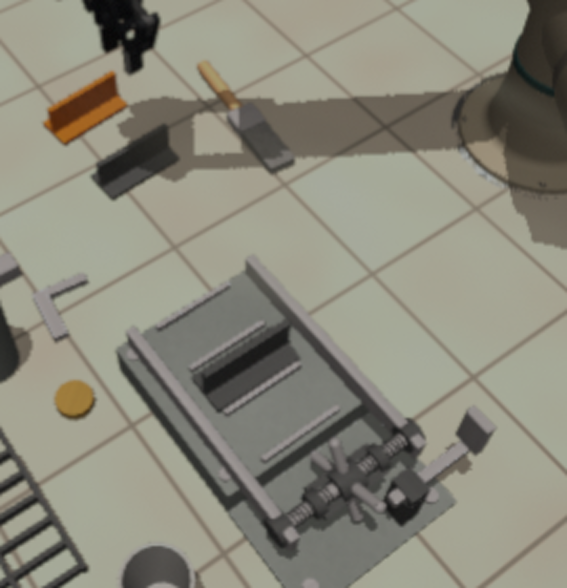

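```bash
python3 - <<'E'
import cv2,numpy as np
a=cv2.imread('pics/scene0.png').astype(int)[118:155,200:250];b=cv2.imread('pics/s4.png').astype(int)[118:155,200:250]
d=np.abs(a-b).max(2);print(d.mean(),(d>40).sum(),np.argwhere(d>40)[:40].tolist())
E
```

```text
19.70972972972973 451 [[0, 18], [0, 19], [0, 20], [0, 21], [0, 22], [0, 23], [0, 24], [0, 25], [0, 26], [0, 27], [0, 28], [0, 29], [0, 30], [0, 31], [0, 32], [0, 33], [0, 34], [0, 35], [0, 36], [0, 37], [0, 38], [0, 39], [0, 40], [0, 41], [0, 42], [0, 43], [0, 44], [0, 45], [0, 46], [0, 47], [0, 48], [0, 49], [1, 16], [1, 17], [1, 18], [1, 19], [1, 20], [1, 21], [1, 22], [1, 23]]
```

Shadows confuse the image difference, so I'll measure tee B directly in an enlarged crop.

```bash
python3 - <<'E'
import cv2,numpy as np
o=[cv2.resize(cv2.imread(f'pics/{n}.png')[110:165,190:260],None,fx=5.7,fy=5.7,interpolation=cv2.INTER_CUBIC) for n in('s2','s4')]
cv2.imwrite('pics/s4b.png',np.hstack(o))
E
```

```text
(no output)
```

View pics/s4b.png

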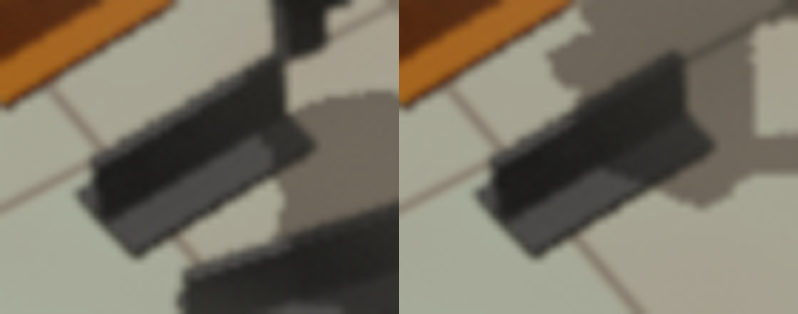

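Call:
arm_command([
  {"jaw":0.04,"x":0,"y":0,"z":-0.05,"ax":0,"ay":0,"az":0},
  {"jaw":0.04,"x":0,"y":0,"z":-0.1,"ax":0,"ay":0,"az":0},
  {"jaw":0.04,"x":0,"y":0,"z":-0.14,"ax":0,"ay":0,"az":0},
  {"jaw":0.04,"x":0,"y":0,"z":-0.163,"ax":0,"ay":0,"az":0},
  {"jaw":0.04,"x":0,"y":0,"z":-0.173,"ax":0,"ay":0,"az":0},
  {"jaw":0.04,"x":0,"y":0,"z":-0.173,"ax":0,"ay":0,"az":0},
])

```text
clock: 12.2
tcp_pos: [478.6, -261.5, 16.6]
ee_rot: [-2.163, -2.276, 0.0]
wrist_force: [-0.4, -0.1, 0.8]
finger_gap: 40.0
```

Call:
arm_command([
  {"jaw":0.0,"x":0,"y":0,"z":0,"ax":0,"ay":0,"az":0},
  {"jaw":0.0,"x":0,"y":0,"z":0,"ax":0,"ay":0,"az":0},
  {"jaw":0.0,"x":0,"y":0,"z":0,"ax":0,"ay":0,"az":0},
  {"jaw":0.0,"x":0,"y":0,"z":0,"ax":0,"ay":0,"az":0},
  {"jaw":0.0,"x":0,"y":0,"z":0,"ax":0,"ay":0,"az":0},
  {"jaw":0.0,"x":0,"y":0,"z":0,"ax":0,"ay":0,"az":0},
  {"jaw":0.0,"x":0,"y":0,"z":0,"ax":0,"ay":0,"az":0},
], grip_force=70)

```text
clock: 12.9
tcp_pos: [479.8, -263.7, 19.4]
ee_rot: [2.164, 2.272, 0.002]
wrist_force: [1.3, 0.5, 6.0]
finger_gap: 7.0
```

Call:
arm_command([
  {"jaw":0.0,"x":0,"y":0,"z":0.02,"ax":0,"ay":0,"az":0},
  {"jaw":0.0,"x":0,"y":0,"z":0.06,"ax":0,"ay":0,"az":0},
  {"jaw":0.0,"x":0,"y":0,"z":0.1,"ax":0,"ay":0,"az":0},
  {"jaw":0.0,"x":0,"y":0,"z":0.14,"ax":0,"ay":0,"az":0},
  {"jaw":0.0,"x":0.012,"y":0.045,"z":0.14,"ax":0,"ay":0,"az":-1},
  {"jaw":0.0,"x":0.024,"y":0.09,"z":0.14,"ax":0,"ay":0,"az":-2},
  {"jaw":0.0,"x":0.036,"y":0.135,"z":0.14,"ax":0,"ay":0,"az":-2.6},
  {"jaw":0.0,"x":0.048,"y":0.18,"z":0.14,"ax":0,"ay":0,"az":-2.6},
  {"jaw":0.0,"x":0.06,"y":0.225,"z":0.14,"ax":0,"ay":0,"az":-2.6},
  {"jaw":0.0,"x":0.071,"y":0.262,"z":0.14,"ax":0,"ay":0,"az":-2.6},
  {"jaw":0.0,"x":0.076,"y":0.2825,"z":0.14,"ax":0,"ay":0,"az":-2.6},
  {"jaw":0.0,"x":0.076,"y":0.2825,"z":0.14,"ax":0,"ay":0,"az":-2.6},
])

```text
clock: 14.1
tcp_pos: [554.1, 22.4, 156.1]
ee_rot: [-2.211, -2.228, 0.001]
wrist_force: [0.5, -0.4, -5.7]
finger_gap: 7.3
```

```bash
python3 - <<'E'
from h import *
s=robot.state();print(s['tcp_pos'].round(1),s['ee_rot'].round(3),s['wrist_force'],s['finger_gap'])
grab('scene','s5.png')
im=cv2.imread('pics/s5.png')
cv2.imwrite('pics/s5c.png',cv2.resize(im[140:330,190:400],None,fx=3,fy=3,interpolation=cv2.INTER_CUBIC))
E
```

```text
[554.1  22.4 156.1] [-2.211e+00 -2.228e+00  1.000e-03] [ 0.48751394 -0.36699599 -5.66645751] 7.272176563174199
```

View pics/s5c.png

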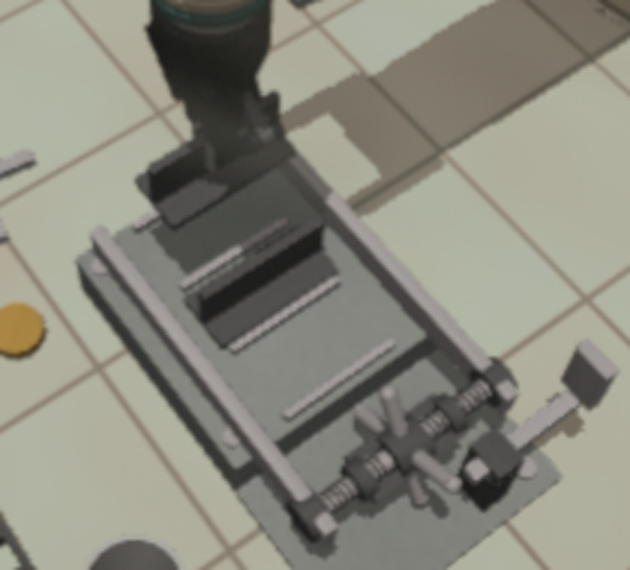

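```bash
python3 - <<'E'
from h import *
c=grab('scene')
print(robot.state()['tcp_pos'])
p=onz(c,[(190+175/3,140+226/3),(190+293/3,140+152/3)],147);print(p.round(1),p.mean(0))
E
```

```text
[553.93067375  19.60865019 156.30373079]
[[606.   50.5 147. ]
 [501.5  48.6 147. ]] [553.7469024   49.55551585 147.        ]
```

Call:
arm_command([
  {"jaw":0.0,"x":0,"y":0,"z":-0.03,"ax":0,"ay":0,"az":0},
  {"jaw":0.0,"x":0,"y":0,"z":-0.055,"ax":0,"ay":0,"az":0},
  {"jaw":0.0,"x":0,"y":0,"z":-0.065,"ax":0,"ay":0,"az":0},
  {"jaw":0.0,"x":0,"y":0,"z":-0.065,"ax":0,"ay":0,"az":0},
])

```text
clock: 14.6
tcp_pos: [553.3, 18.7, 90.5]
ee_rot: [-2.217, -2.222, 0.004]
wrist_force: [-0.8, -0.8, -6.6]
finger_gap: 6.9
```

Call:
arm_command([
  {"jaw":0.0,"x":0,"y":-0.0005,"z":-0.012,"ax":0,"ay":0,"az":0},
  {"jaw":0.0,"x":0,"y":-0.0005,"z":-0.019,"ax":0,"ay":0,"az":0},
  {"jaw":0.0,"x":0,"y":-0.0005,"z":-0.022,"ax":0,"ay":0,"az":0},
  {"jaw":0.0,"x":0,"y":-0.0005,"z":-0.024,"ax":0,"ay":0,"az":0},
  {"jaw":0.0,"x":0,"y":-0.0005,"z":-0.025,"ax":0,"ay":0,"az":0},
  {"jaw":0.0,"x":0,"y":-0.0005,"z":-0.025,"ax":0,"ay":0,"az":0},
])

```text
clock: 15.2
tcp_pos: [555.0, 18.9, 69.4]
ee_rot: [2.217, 2.225, 0.001]
wrist_force: [-6.9, -1.2, 4.1]
finger_gap: 6.9
```

Call:
arm_command([
  {"jaw":0.03,"x":0,"y":0,"z":0,"ax":0,"ay":0,"az":0},
  {"jaw":0.03,"x":0,"y":0,"z":0,"ax":0,"ay":0,"az":0},
  {"jaw":0.03,"x":0,"y":0,"z":0.003,"ax":0,"ay":0,"az":0},
  {"jaw":0.03,"x":0,"y":0,"z":0.02,"ax":0,"ay":0,"az":0},
  {"jaw":0.03,"x":0,"y":0,"z":0.06,"ax":0,"ay":0,"az":0},
  {"jaw":0.03,"x":0,"y":0,"z":0.1,"ax":0,"ay":0,"az":0},
  {"jaw":0.03,"x":0,"y":0,"z":0.14,"ax":0,"ay":0,"az":0},
  {"jaw":0.03,"x":-0.05,"y":-0.05,"z":0.15,"ax":0,"ay":0,"az":0},
  {"jaw":0.03,"x":-0.1,"y":-0.05,"z":0.15,"ax":0,"ay":0,"az":0},
  {"jaw":0.03,"x":-0.1,"y":-0.05,"z":0.15,"ax":0,"ay":0,"az":0},
])

```text
clock: 16.2
tcp_pos: [452.1, -31.9, 218.0]
ee_rot: [2.219, 2.223, 0.0]
wrist_force: [0.3, -0.1, -0.1]
finger_gap: 30.3
```

```bash
python3 - <<'E'
from h import *
s=robot.state();print(s['tcp_pos'].round(1),s['ee_rot'].round(3),s['wrist_force'],s['finger_gap'])
grab('scene','s6.png');grab('top','t6.png')
im=cv2.imread('pics/s6.png')
cv2.imwrite('pics/s6c.png',cv2.resize(im[175:350,210:400],None,fx=3.4,fy=3.4,interpolation=cv2.INTER_CUBIC))
cv2.imwrite('pics/s6d.png',cv2.resize(im[250:330,290:370],None,fx=7,fy=7,interpolation=cv2.INTER_CUBIC))
E
```

```text
[452.1 -31.9 218. ] [2.219 2.223 0.   ] [ 0.33290263 -0.07952846 -0.10705735] 30.26813104662819
```

View pics/s6c.png

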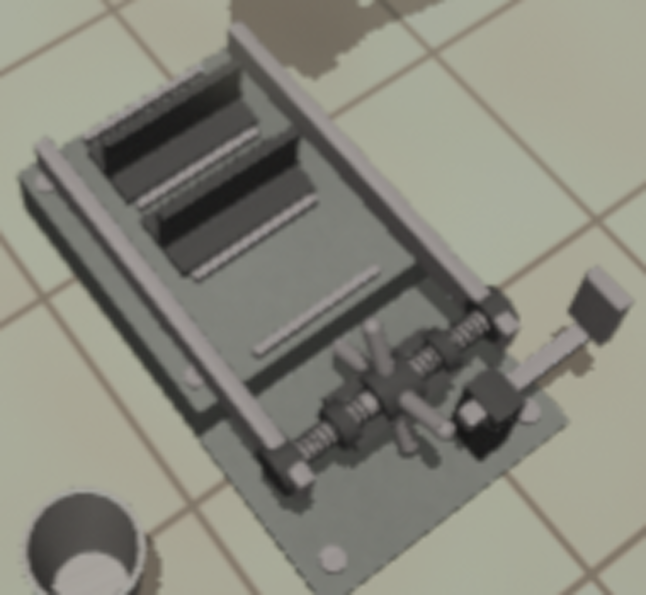

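View pics/s6d.png

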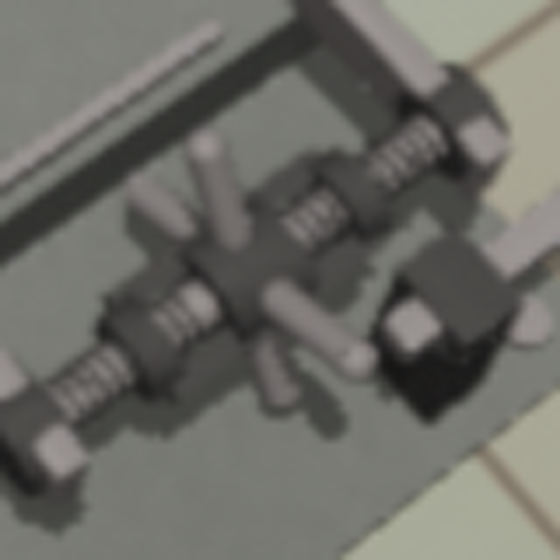

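View pics/t6.png

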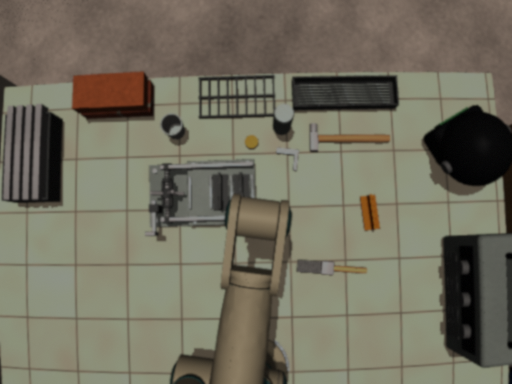

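```bash
python3 - <<'E'
from h import *
c=grab('scene')
px=np.array([(205,143),(362,358),(145,190),(285,398)])/7+[290,250]
o,v=ray(c,px)
for k in v:
    t=(553.2-o[0])/k[0];p=o+k*t; y,z=p[1]-249.2,p[2]-68
    print(p.round(1),np.hypot(y,z).round(1),np.degrees(np.arctan2(y,z)).round(1))
print(robot.state()['tcp_pos'])
E
```

```text
[553.2 223.2 116.2] 54.7 -28.3
[553.2 294.2 100.9] 55.7 53.8
[553.2 205.4  48. ] 48.2 -114.6
[553.2 275.6  25. ] 50.5 148.4
[454.6112876  -31.18628399 218.37653984]
```

Call:
arm_command([
  {"jaw":0.0,"x":0.0986,"y":0.287,"z":-0.02,"ax":0,"ay":0,"az":-90},
  {"jaw":0.0,"x":0.0986,"y":0.287,"z":-0.02,"ax":0,"ay":0,"az":-90},
  {"jaw":0.0,"x":0.0986,"y":0.287,"z":-0.02,"ax":0,"ay":0,"az":-90},
  {"jaw":0.0,"x":0.0986,"y":0.287,"z":-0.02,"ax":0,"ay":0,"az":-90},
  {"jaw":0.0,"x":0.0986,"y":0.287,"z":-0.02,"ax":0,"ay":0,"az":-90},
  {"jaw":0.0,"x":0.0986,"y":0.287,"z":-0.02,"ax":0,"ay":0,"az":-90},
  {"jaw":0.0,"x":0.0986,"y":0.287,"z":-0.02,"ax":0,"ay":0,"az":-90},
  {"jaw":0.0,"x":0.0986,"y":0.287,"z":-0.02,"ax":0,"ay":0,"az":-90},
  {"jaw":0.0,"x":0.0986,"y":0.287,"z":-0.02,"ax":0,"ay":0,"az":-90},
  {"jaw":0.0,"x":0.0986,"y":0.287,"z":-0.05,"ax":0,"ay":0,"az":-90},
  {"jaw":0.0,"x":0.0986,"y":0.287,"z":-0.067,"ax":0,"ay":0,"az":-90},
  {"jaw":0.0,"x":0.0986,"y":0.287,"z":-0.067,"ax":0,"ay":0,"az":-90},
])

```text
clock: 17.55
tcp_pos: [552.3, 256.4, 146.4]
ee_rot: [3.139, 0.005, -0.009]
wrist_force: [-0.5, 0.4, -1.4]
finger_gap: -0.0
```

```bash
python3 - <<'E'
import numpy as np
from bench import robot
s=robot.state();print(s['tcp_pos'].round(1),s['ee_rot'].round(3),s['finger_gap'])
# TCP targets rel axis (y center, z bottom), r=44
for ph in list(range(-15,100,10))+[58]:
    p=np.radians(ph);C=44*np.array([np.sin(p),np.cos(p)])+6*np.array([-np.cos(p),np.sin(p)])
    print(ph,'tcp y,z',np.round([248.8+C[0]-11,68+C[1]],1))
E
```

```text
[552.3 256.4 146.4] [ 3.139  0.005 -0.009] -0.027405512813900225
-15 tcp y,z [220.6 108.9]
-5 tcp y,z [228.  111.3]
5 tcp y,z [235.7 112.4]
15 tcp y,z [243.4 112.1]
25 tcp y,z [251.  110.4]
35 tcp y,z [258.1 107.5]
45 tcp y,z [264.7 103.4]
55 tcp y,z [270.4  98.2]
65 tcp y,z [275.1  92. ]
75 tcp y,z [278.7  85.2]
85 tcp y,z [281.1  77.8]
95 tcp y,z [282.2  70.1]
58 tcp y,z [271.9  96.4]
```

Call:
arm_command([
  {"jaw":0.0,"x":0,"y":0.008,"z":-0.025,"ax":0,"ay":0,"az":0},
  {"jaw":0.0,"x":0,"y":0.01,"z":-0.042,"ax":0,"ay":0,"az":0},
  {"jaw":0.0,"x":0,"y":0.0145,"z":-0.052,"ax":0,"ay":0,"az":0},
  {"jaw":0.0,"x":0,"y":0.019,"z":-0.058,"ax":0,"ay":0,"az":0},
  {"jaw":0.0,"x":0,"y":0.0227,"z":-0.065,"ax":0,"ay":0,"az":0},
  {"jaw":0.0,"x":0,"y":0.025,"z":-0.0725,"ax":0,"ay":0,"az":0},
  {"jaw":0.0,"x":0,"y":0.0257,"z":-0.076,"ax":0,"ay":0,"az":0},
  {"jaw":0.0,"x":0,"y":0.0257,"z":-0.076,"ax":0,"ay":0,"az":0},
])

```text
clock: 18.35
tcp_pos: [553.4, 282.2, 74.4]
ee_rot: [-3.141, -0.007, -0.001]
wrist_force: [-0.4, -0.2, -0.6]
finger_gap: 0.4
```

```bash
python3 - <<'E'
from h import *
s=robot.state();print(s['tcp_pos'].round(1),s['wrist_force'])
grab('scene','s7.png')
im=cv2.imread('pics/s7.png')
cv2.imwrite('pics/s7d.png',cv2.resize(im[230:330,280:380],None,fx=6,fy=6,interpolation=cv2.INTER_CUBIC))
E
```

```text
[553.4 282.2  74.4] [-0.38571554 -0.19244462 -0.57107943]
```

View pics/s7d.png

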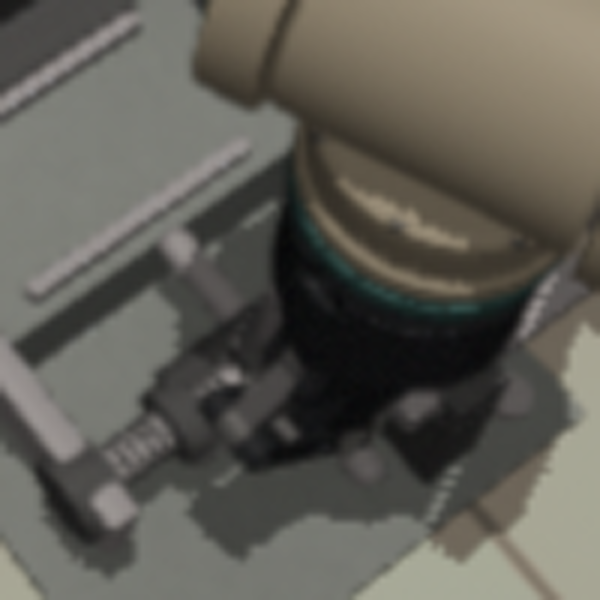

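Call:
arm_command([
  {"jaw":0.0,"x":0,"y":0,"z":0.04,"ax":0,"ay":0,"az":0},
  {"jaw":0.0,"x":0,"y":0,"z":0.068,"ax":0,"ay":0,"az":0},
  {"jaw":0.0,"x":0,"y":-0.045,"z":0.068,"ax":0,"ay":0,"az":0},
  {"jaw":0.0,"x":0,"y":-0.069,"z":0.066,"ax":0,"ay":0,"az":0},
  {"jaw":0.0,"x":0,"y":-0.069,"z":0.037,"ax":0,"ay":0,"az":0},
  {"jaw":0.0,"x":0,"y":-0.055,"z":0.037,"ax":0,"ay":0,"az":0},
  {"jaw":0.0,"x":0,"y":-0.042,"z":0.038,"ax":0,"ay":0,"az":0},
  {"jaw":0.0,"x":0,"y":-0.031,"z":0.036,"ax":0,"ay":0,"az":0},
  {"jaw":0.0,"x":0,"y":-0.02,"z":0.031,"ax":0,"ay":0,"az":0},
  {"jaw":0.0,"x":0,"y":-0.011,"z":0.024,"ax":0,"ay":0,"az":0},
  {"jaw":0.0,"x":0,"y":-0.0047,"z":0.014,"ax":0,"ay":0,"az":0},
  {"jaw":0.0,"x":0,"y":0,"z":0,"ax":0,"ay":0,"az":0},
])

```text
clock: 19.6
tcp_pos: [553.7, 284.0, 75.3]
ee_rot: [-3.138, -0.007, -0.004]
wrist_force: [-1.6, -1.2, 5.1]
finger_gap: 0.1
```

```bash
python3 - <<'E'
from h import *
s=robot.state();print(s['tcp_pos'].round(1),s['wrist_force'])
grab('scene','s8.png')
im=cv2.imread('pics/s8.png')
cv2.imwrite('pics/s8d.png',cv2.resize(im[175:345,210:380],None,fx=3.5,fy=3.5,interpolation=cv2.INTER_CUBIC))
E
```

```text
[553.7 284.   75.3] [-1.63200315 -1.23669969  5.08776927]
```

View pics/s8d.png

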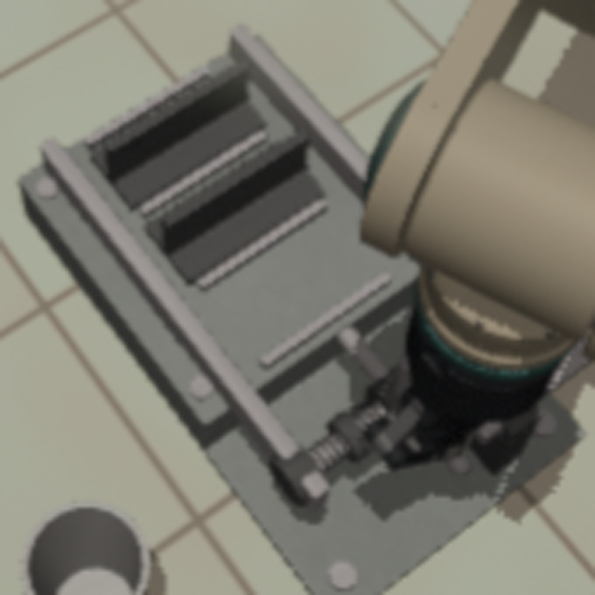

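Call:
arm_command([
  {"jaw":0.0,"x":0,"y":0,"z":0.04,"ax":0,"ay":0,"az":0},
  {"jaw":0.0,"x":0,"y":0,"z":0.068,"ax":0,"ay":0,"az":0},
  {"jaw":0.0,"x":0,"y":-0.045,"z":0.068,"ax":0,"ay":0,"az":0},
  {"jaw":0.0,"x":0,"y":-0.069,"z":0.066,"ax":0,"ay":0,"az":0},
  {"jaw":0.0,"x":0,"y":-0.069,"z":0.037,"ax":0,"ay":0,"az":0},
  {"jaw":0.0,"x":0,"y":-0.055,"z":0.037,"ax":0,"ay":0,"az":0},
  {"jaw":0.0,"x":0,"y":-0.042,"z":0.038,"ax":0,"ay":0,"az":0},
  {"jaw":0.0,"x":0,"y":-0.031,"z":0.036,"ax":0,"ay":0,"az":0},
  {"jaw":0.0,"x":0,"y":-0.02,"z":0.031,"ax":0,"ay":0,"az":0},
  {"jaw":0.0,"x":0,"y":-0.011,"z":0.024,"ax":0,"ay":0,"az":0},
  {"jaw":0.0,"x":0,"y":-0.0047,"z":0.014,"ax":0,"ay":0,"az":0},
  {"jaw":0.0,"x":0,"y":0,"z":0,"ax":0,"ay":0,"az":0},
])

```text
clock: 20.85
tcp_pos: [553.7, 283.9, 75.3]
ee_rot: [-3.138, -0.007, -0.004]
wrist_force: [-1.5, -0.9, 6.0]
finger_gap: 0.2
```

Call:
arm_command([
  {"jaw":0.0,"x":0,"y":0,"z":0.04,"ax":0,"ay":0,"az":0},
  {"jaw":0.0,"x":0,"y":0,"z":0.068,"ax":0,"ay":0,"az":0},
  {"jaw":0.0,"x":0,"y":-0.045,"z":0.068,"ax":0,"ay":0,"az":0},
  {"jaw":0.0,"x":0,"y":-0.069,"z":0.066,"ax":0,"ay":0,"az":0},
  {"jaw":0.0,"x":0,"y":-0.069,"z":0.037,"ax":0,"ay":0,"az":0},
  {"jaw":0.0,"x":0,"y":-0.055,"z":0.037,"ax":0,"ay":0,"az":0},
  {"jaw":0.0,"x":0,"y":-0.042,"z":0.038,"ax":0,"ay":0,"az":0},
  {"jaw":0.0,"x":0,"y":-0.031,"z":0.036,"ax":0,"ay":0,"az":0},
  {"jaw":0.0,"x":0,"y":-0.02,"z":0.031,"ax":0,"ay":0,"az":0},
  {"jaw":0.0,"x":0,"y":-0.011,"z":0.024,"ax":0,"ay":0,"az":0},
  {"jaw":0.0,"x":0,"y":-0.0047,"z":0.014,"ax":0,"ay":0,"az":0},
  {"jaw":0.0,"x":0,"y":0,"z":0,"ax":0,"ay":0,"az":0},
])

```text
clock: 22.05
tcp_pos: [553.7, 284.0, 75.3]
ee_rot: [-3.138, -0.007, -0.004]
wrist_force: [-0.7, -0.6, 5.5]
finger_gap: -0.1
```

```bash
python3 - <<'E'
from h import *
s=robot.state();print(s['tcp_pos'].round(1),s['wrist_force'])
grab('scene','s9.png')
im=cv2.imread('pics/s9.png')
cv2.imwrite('pics/s9d.png',cv2.resize(im[175:345,210:380],None,fx=3.5,fy=3.5,interpolation=cv2.INTER_CUBIC))
E
```

```text
[553.7 284.   75.3] [-0.7431185  -0.57717935  5.48925974]
```

View pics/s9d.png

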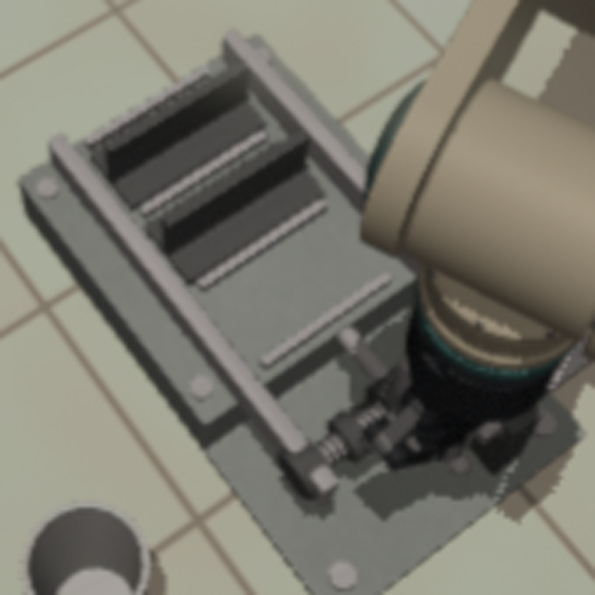

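Call:
arm_command([
  {"jaw":0.0,"x":0,"y":0,"z":0.04,"ax":0,"ay":0,"az":0},
  {"jaw":0.0,"x":0,"y":0,"z":0.068,"ax":0,"ay":0,"az":0},
  {"jaw":0.0,"x":0,"y":-0.045,"z":0.068,"ax":0,"ay":0,"az":0},
  {"jaw":0.0,"x":0,"y":-0.069,"z":0.066,"ax":0,"ay":0,"az":0},
  {"jaw":0.0,"x":0,"y":-0.069,"z":0.037,"ax":0,"ay":0,"az":0},
  {"jaw":0.0,"x":0,"y":-0.055,"z":0.037,"ax":0,"ay":0,"az":0},
  {"jaw":0.0,"x":0,"y":-0.042,"z":0.038,"ax":0,"ay":0,"az":0},
  {"jaw":0.0,"x":0,"y":-0.031,"z":0.036,"ax":0,"ay":0,"az":0},
  {"jaw":0.0,"x":0,"y":-0.02,"z":0.031,"ax":0,"ay":0,"az":0},
  {"jaw":0.0,"x":0,"y":-0.011,"z":0.024,"ax":0,"ay":0,"az":0},
  {"jaw":0.0,"x":0,"y":-0.0047,"z":0.014,"ax":0,"ay":0,"az":0},
  {"jaw":0.0,"x":0,"y":0,"z":0,"ax":0,"ay":0,"az":0},
])

```text
clock: 23.3
tcp_pos: [553.7, 284.0, 75.2]
ee_rot: [-3.138, -0.007, -0.004]
wrist_force: [-1.7, -1.4, 6.0]
finger_gap: -0.0
```

Call:
arm_command([
  {"jaw":0.0,"x":0,"y":0,"z":0.04,"ax":0,"ay":0,"az":0},
  {"jaw":0.0,"x":0,"y":0,"z":0.068,"ax":0,"ay":0,"az":0},
  {"jaw":0.0,"x":0,"y":-0.045,"z":0.068,"ax":0,"ay":0,"az":0},
  {"jaw":0.0,"x":0,"y":-0.069,"z":0.066,"ax":0,"ay":0,"az":0},
  {"jaw":0.0,"x":0,"y":-0.069,"z":0.037,"ax":0,"ay":0,"az":0},
  {"jaw":0.0,"x":0,"y":-0.055,"z":0.037,"ax":0,"ay":0,"az":0},
  {"jaw":0.0,"x":0,"y":-0.042,"z":0.038,"ax":0,"ay":0,"az":0},
  {"jaw":0.0,"x":0,"y":-0.031,"z":0.036,"ax":0,"ay":0,"az":0},
  {"jaw":0.0,"x":0,"y":-0.02,"z":0.031,"ax":0,"ay":0,"az":0},
  {"jaw":0.0,"x":0,"y":-0.011,"z":0.024,"ax":0,"ay":0,"az":0},
  {"jaw":0.0,"x":0,"y":-0.0047,"z":0.014,"ax":0,"ay":0,"az":0},
  {"jaw":0.0,"x":0,"y":0,"z":0,"ax":0,"ay":0,"az":0},
])

```text
clock: 24.5
tcp_pos: [553.7, 284.0, 75.4]
ee_rot: [-3.138, -0.007, -0.005]
wrist_force: [-2.3, -2.0, 5.8]
finger_gap: 0.0
```

Call:
arm_command([
  {"jaw":0.0,"x":0,"y":0,"z":0.04,"ax":0,"ay":0,"az":0},
  {"jaw":0.0,"x":0,"y":0,"z":0.08,"ax":0,"ay":0,"az":0},
  {"jaw":0.0,"x":0,"y":-0.05,"z":0.09,"ax":0,"ay":0,"az":0},
  {"jaw":0.0,"x":0,"y":-0.09,"z":0.13,"ax":0,"ay":0,"az":0},
  {"jaw":0.0,"x":0,"y":-0.13,"z":0.13,"ax":0,"ay":0,"az":0},
  {"jaw":0.0,"x":0,"y":-0.18,"z":0.13,"ax":0,"ay":0,"az":0},
  {"jaw":0.0,"x":0,"y":-0.22,"z":0.13,"ax":0,"ay":0,"az":0},
  {"jaw":0.0,"x":0,"y":-0.22,"z":0.13,"ax":0,"ay":0,"az":0},
])

```text
clock: 25.3
tcp_pos: [553.6, 58.3, 204.0]
ee_rot: [-3.142, 0.002, -0.002]
wrist_force: [1.1, 0.5, 1.3]
finger_gap: 0.2
```

```bash
python3 - <<'E'
from h import *
s=robot.state();print(s['tcp_pos'].round(1),s['wrist_force'])
grab('scene','s10.png')
im=cv2.imread('pics/s10.png')
cv2.imwrite('pics/s10d.png',cv2.resize(im[175:345,210:400],None,fx=3.5,fy=3.5,interpolation=cv2.INTER_CUBIC))
E
```

```text
[553.6  58.3 204. ] [1.10454281 0.46997996 1.31672584]
```

View pics/s10d.png

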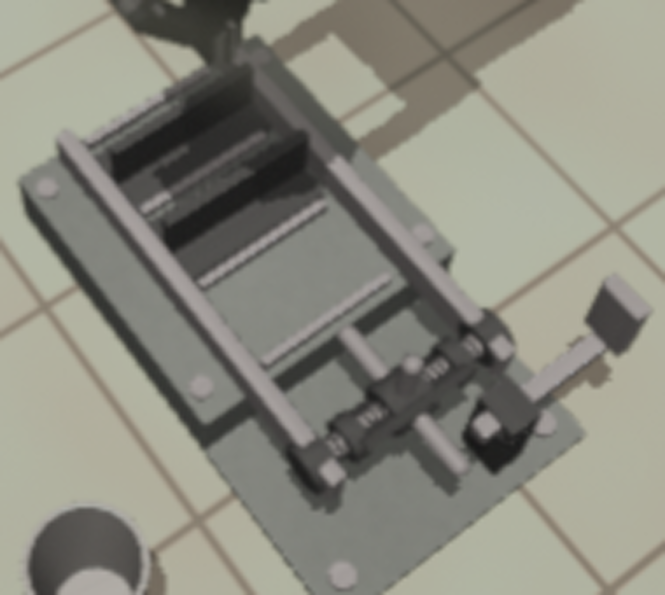

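Call:
arm_command([
  {"jaw":0.0,"x":0,"y":0.05,"z":0,"ax":0,"ay":0,"az":0},
  {"jaw":0.0,"x":0,"y":0.1,"z":-0.03,"ax":0,"ay":0,"az":0},
  {"jaw":0.0,"x":0,"y":0.14,"z":-0.06,"ax":0,"ay":0,"az":0},
  {"jaw":0.0,"x":0,"y":0.151,"z":-0.08,"ax":0,"ay":0,"az":0},
  {"jaw":0.0,"x":0,"y":0.153,"z":-0.093,"ax":0,"ay":0,"az":0},
  {"jaw":0.0,"x":0,"y":0.16,"z":-0.093,"ax":0,"ay":0,"az":0},
  {"jaw":0.0,"x":0,"y":0.17,"z":-0.093,"ax":0,"ay":0,"az":0},
  {"jaw":0.0,"x":0,"y":0.18,"z":-0.093,"ax":0,"ay":0,"az":0},
  {"jaw":0.0,"x":0,"y":0.188,"z":-0.094,"ax":0,"ay":0,"az":0},
  {"jaw":0.0,"x":0,"y":0.193,"z":-0.095,"ax":0,"ay":0,"az":0},
  {"jaw":0.0,"x":0,"y":0.194,"z":-0.0955,"ax":0,"ay":0,"az":0},
  {"jaw":0.0,"x":0,"y":0.194,"z":-0.0955,"ax":0,"ay":0,"az":0},
])

```text
clock: 26.55
tcp_pos: [553.7, 255.7, 109.7]
ee_rot: [-3.141, -0.005, -0.003]
wrist_force: [0.7, -3.8, 1.1]
finger_gap: -0.2
```

Light contact so far, so I'll ease on until it meets the stop.

Call:
arm_command([
  {"jaw":0.0,"x":0,"y":0.001,"z":-0.0005,"ax":0,"ay":0,"az":0},
  {"jaw":0.0,"x":0,"y":0.002,"z":-0.001,"ax":0,"ay":0,"az":0},
  {"jaw":0.0,"x":0,"y":0.002,"z":-0.001,"ax":0,"ay":0,"az":0},
])

```text
clock: 26.85
tcp_pos: [553.9, 256.2, 109.3]
ee_rot: [3.139, 0.003, 0.003]
wrist_force: [-2.2, -10.2, 7.5]
finger_gap: -0.1
```

Call:
arm_command([
  {"jaw":0.0,"x":0,"y":0.001,"z":-0.0005,"ax":0,"ay":0,"az":0},
  {"jaw":0.0,"x":0,"y":0.002,"z":-0.001,"ax":0,"ay":0,"az":0},
  {"jaw":0.0,"x":0,"y":0.002,"z":-0.001,"ax":0,"ay":0,"az":0},
])

```text
clock: 27.15
tcp_pos: [554.0, 256.6, 109.1]
ee_rot: [3.137, 0.002, 0.002]
wrist_force: [-4.5, -18.8, 12.1]
finger_gap: -0.1
```

Call:
arm_command([
  {"jaw":0.0,"x":0,"y":-0.01,"z":0.003,"ax":0,"ay":0,"az":0},
  {"jaw":0.0,"x":0,"y":-0.02,"z":0.03,"ax":0,"ay":0,"az":0},
  {"jaw":0.0,"x":0,"y":-0.06,"z":0.07,"ax":0,"ay":0,"az":0},
  {"jaw":0.0,"x":0,"y":-0.1,"z":0.1,"ax":0,"ay":0,"az":0},
  {"jaw":0.0,"x":0,"y":-0.15,"z":0.1,"ax":0,"ay":0,"az":0},
  {"jaw":0.0,"x":0,"y":-0.2,"z":0.1,"ax":0,"ay":0,"az":0},
  {"jaw":0.0,"x":0,"y":-0.25,"z":0.1,"ax":0,"ay":0,"az":0},
  {"jaw":0.0,"x":0,"y":-0.25,"z":0.1,"ax":0,"ay":0,"az":0},
  {"jaw":0.0,"x":0,"y":-0.25,"z":0.1,"ax":0,"ay":0,"az":0},
])

```text
clock: 28.05
tcp_pos: [553.3, 8.9, 207.0]
ee_rot: [-3.14, -0.002, -0.002]
wrist_force: [-0.5, -0.1, 0.7]
finger_gap: -0.2
```

```bash
python3 - <<'E'
from h import *
s=robot.state();print(s['tcp_pos'].round(1),s['wrist_force'],s['ee_rot'])
grab('scene','s11.png')
im=cv2.imread('pics/s11.png')
cv2.imwrite('pics/s11d.png',cv2.resize(im[175:345,210:400],None,fx=3.5,fy=3.5,interpolation=cv2.INTER_CUBIC))
cv2.imwrite('pics/s11e.png',cv2.resize(im[250:330,290:390],None,fx=7,fy=7,interpolation=cv2.INTER_CUBIC))
E
```

```text
[553.3   8.9 207. ] [-0.46559914 -0.11223537  0.70655906] [-3.14028368e+00 -2.10697340e-03 -1.54349405e-03]
```

View pics/s11d.png

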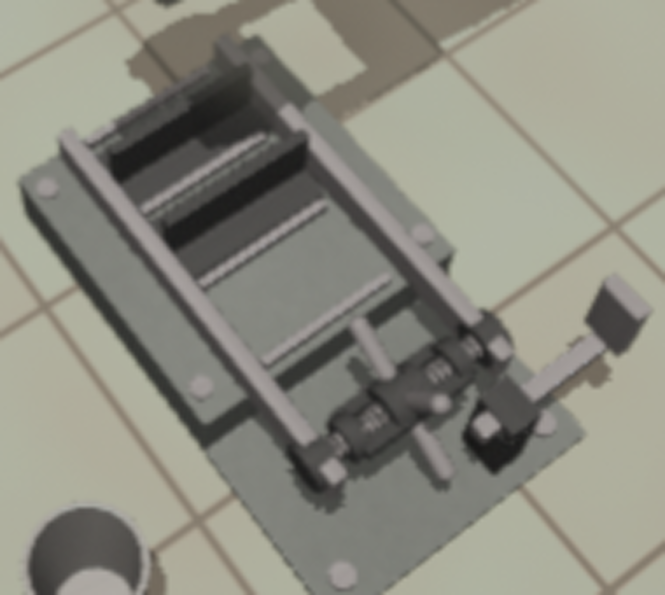

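View pics/s11e.png

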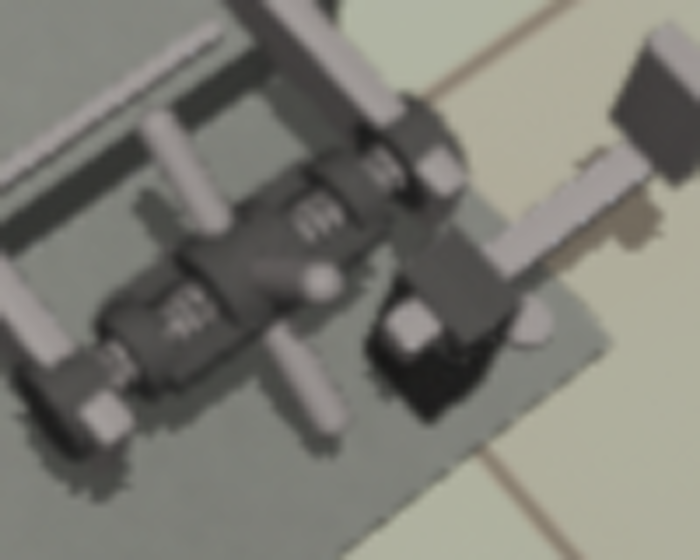

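```bash
python3 - <<'E'
from h import *
c=grab('scene')
px=np.array([(322,282),(150,122),(333,425)])/7+[290,250]
o,v=ray(c,px)
for k in v:
    t=(553.2-o[0])/k[0];p=o+k*t; y,z=p[1]-249.2,p[2]-68
    print(p.round(1),np.hypot(y,z).round(1),np.degrees(np.arctan2(y,z)).round(1))
# jaw top centre lines z=82 from s11d, near and far
P=np.array([(322,146),(478,315),(70,140),(305,445)])/3.5+[210,175]
print(onz(c,P,82).round(1), 'expect jaw centre x', 554.2-63.5,554.2+63.5)
E
```

```text
[553.2 274.1 116. ] 54.1 27.5
[553.2 201.8  91.6] 53.0 -63.5
[553.2 293.7  43.9] 50.6 118.4
[[489.3  90.4  82. ]
 [486.3 237.1  82. ]
 [619.   -7.8  82. ]
 [620.3 240.8  82. ]] expect jaw centre x 490.70000000000005 617.7
```

Call:
arm_command([
  {"jaw":0.05,"x":-0.1235,"y":0.279,"z":0,"ax":0,"ay":0,"az":0},
  {"jaw":0.05,"x":-0.1235,"y":0.279,"z":0,"ax":0,"ay":0,"az":0},
  {"jaw":0.05,"x":-0.1235,"y":0.279,"z":0,"ax":0,"ay":0,"az":0},
  {"jaw":0.05,"x":-0.1235,"y":0.279,"z":0,"ax":0,"ay":0,"az":0},
  {"jaw":0.05,"x":-0.1235,"y":0.279,"z":0,"ax":0,"ay":0,"az":0},
  {"jaw":0.05,"x":-0.1235,"y":0.279,"z":0,"ax":0,"ay":0,"az":0},
  {"jaw":0.05,"x":-0.1235,"y":0.279,"z":0,"ax":0,"ay":0,"az":0},
  {"jaw":0.05,"x":-0.1235,"y":0.279,"z":0,"ax":0,"ay":0,"az":0},
  {"jaw":0.05,"x":-0.1235,"y":0.279,"z":0,"ax":0,"ay":0,"az":0},
])

```text
clock: 29.05
tcp_pos: [429.6, 288.9, 206.8]
ee_rot: [3.141, 0.007, 0.0]
wrist_force: [-0.0, -0.8, 0.3]
finger_gap: 50.2
```

Call:
arm_command([
  {"jaw":0.05,"x":0,"y":0,"z":-0.05,"ax":0,"ay":0,"az":0},
  {"jaw":0.05,"x":0,"y":0,"z":-0.085,"ax":0,"ay":0,"az":0},
  {"jaw":0.05,"x":0,"y":0,"z":-0.105,"ax":0,"ay":0,"az":0},
  {"jaw":0.05,"x":0,"y":0,"z":-0.114,"ax":0,"ay":0,"az":0},
  {"jaw":0.05,"x":0,"y":0,"z":-0.114,"ax":0,"ay":0,"az":0},
  {"jaw":0.0,"x":0,"y":0,"z":-0.114,"ax":0,"ay":0,"az":0},
  {"jaw":0.0,"x":0,"y":0,"z":-0.114,"ax":0,"ay":0,"az":0},
  {"jaw":0.0,"x":0,"y":0,"z":-0.114,"ax":0,"ay":0,"az":0},
  {"jaw":0.0,"x":0,"y":0,"z":-0.114,"ax":0,"ay":0,"az":0},
  {"jaw":0.0,"x":0,"y":0,"z":-0.114,"ax":0,"ay":0,"az":0},
], grip_force=60)

```text
clock: 30.05
tcp_pos: [430.4, 289.1, 94.4]
ee_rot: [-3.141, -0.006, -0.004]
wrist_force: [-0.8, -0.3, 6.3]
finger_gap: 11.2
```

Gripped. Now I'll push the bolt home by +29 mm, then a little further to seat it.

Call:
arm_command([
  {"jaw":0.0,"x":0.006,"y":0,"z":0,"ax":0,"ay":0,"az":0},
  {"jaw":0.0,"x":0.012,"y":0,"z":0,"ax":0,"ay":0,"az":0},
  {"jaw":0.0,"x":0.018,"y":0,"z":0,"ax":0,"ay":0,"az":0},
  {"jaw":0.0,"x":0.024,"y":0,"z":0,"ax":0,"ay":0,"az":0},
  {"jaw":0.0,"x":0.028,"y":0,"z":0,"ax":0,"ay":0,"az":0},
  {"jaw":0.0,"x":0.03,"y":0,"z":0,"ax":0,"ay":0,"az":0},
  {"jaw":0.0,"x":0.031,"y":0,"z":0,"ax":0,"ay":0,"az":0},
  {"jaw":0.0,"x":0.031,"y":0,"z":0,"ax":0,"ay":0,"az":0},
])

```text
clock: 30.85
tcp_pos: [458.8, 289.4, 94.4]
ee_rot: [-3.141, -0.008, 0.006]
wrist_force: [-16.3, -2.3, 13.6]
finger_gap: 11.0
```

Call:
arm_command([
  {"jaw":0.04,"x":-0.002,"y":0,"z":0,"ax":0,"ay":0,"az":0},
  {"jaw":0.04,"x":-0.002,"y":0,"z":0,"ax":0,"ay":0,"az":0},
  {"jaw":0.04,"x":-0.002,"y":0,"z":0,"ax":0,"ay":0,"az":0},
  {"jaw":0.04,"x":-0.002,"y":0,"z":0.03,"ax":0,"ay":0,"az":0},
  {"jaw":0.04,"x":-0.002,"y":0,"z":0.08,"ax":0,"ay":0,"az":0},
  {"jaw":0.04,"x":-0.002,"y":0,"z":0.12,"ax":0,"ay":0,"az":0},
  {"jaw":0.04,"x":-0.03,"y":-0.04,"z":0.14,"ax":0,"ay":0,"az":0},
  {"jaw":0.04,"x":-0.06,"y":-0.09,"z":0.14,"ax":0,"ay":0,"az":0},
  {"jaw":0.04,"x":-0.06,"y":-0.14,"z":0.14,"ax":0,"ay":0,"az":0},
  {"jaw":0.04,"x":-0.06,"y":-0.19,"z":0.14,"ax":0,"ay":0,"az":0},
  {"jaw":0.04,"x":-0.06,"y":-0.24,"z":0.14,"ax":0,"ay":0,"az":0},
  {"jaw":0.04,"x":-0.06,"y":-0.29,"z":0.14,"ax":0,"ay":0,"az":0},
])

```text
clock: 32.05
tcp_pos: [400.3, 6.4, 233.0]
ee_rot: [3.141, 0.006, 0.002]
wrist_force: [1.6, 0.8, -0.2]
finger_gap: 39.9
```

Call:
arm_command([
  {"jaw":0.04,"x":0,"y":-0.05,"z":0,"ax":0,"ay":0,"az":0},
  {"jaw":0.04,"x":0,"y":-0.1,"z":0,"ax":0,"ay":0,"az":0},
  {"jaw":0.04,"x":0,"y":-0.12,"z":0,"ax":0,"ay":0,"az":0},
  {"jaw":0.04,"x":0,"y":-0.12,"z":0,"ax":0,"ay":0,"az":0},
  {"jaw":0.04,"x":0,"y":-0.12,"z":0,"ax":0,"ay":0,"az":0},
])

```text
clock: 32.55
tcp_pos: [400.7, -111.6, 232.7]
ee_rot: [-3.141, -0.004, 0.0]
wrist_force: [0.0, 0.1, 0.6]
finger_gap: 39.9
```

```bash
python3 - <<'E'
from h import *
s=robot.state();print(s['tcp_pos'].round(1),s['wrist_force'])
c=grab('scene','s12.png');grab('top','t12.png')
im=cv2.imread('pics/s12.png')
cv2.imwrite('pics/s12d.png',cv2.resize(im[175:345,210:400],None,fx=3.5,fy=3.5,interpolation=cv2.INTER_CUBIC))
cv2.imwrite('pics/s12e.png',cv2.resize(im[250:330,290:390],None,fx=7,fy=7,interpolation=cv2.INTER_CUBIC))
E
```

```text
[ 400.7 -111.6  232.7] [0.00715066 0.08462369 0.62682324]
```

View pics/s12d.png

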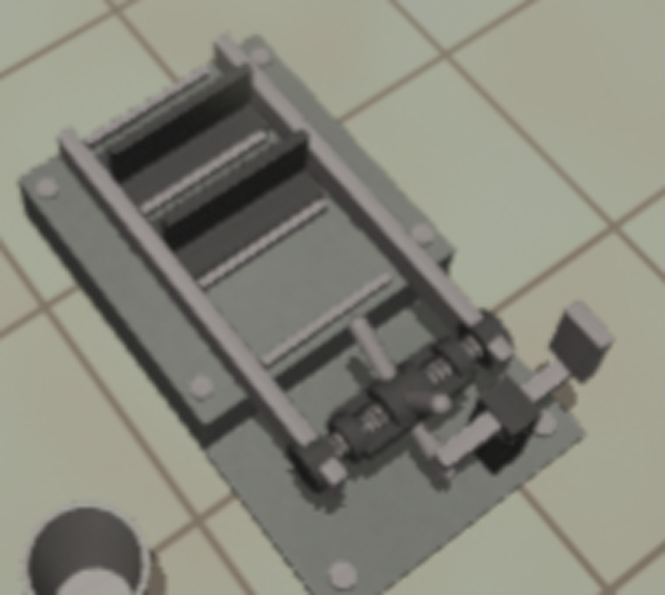

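View pics/s12e.png

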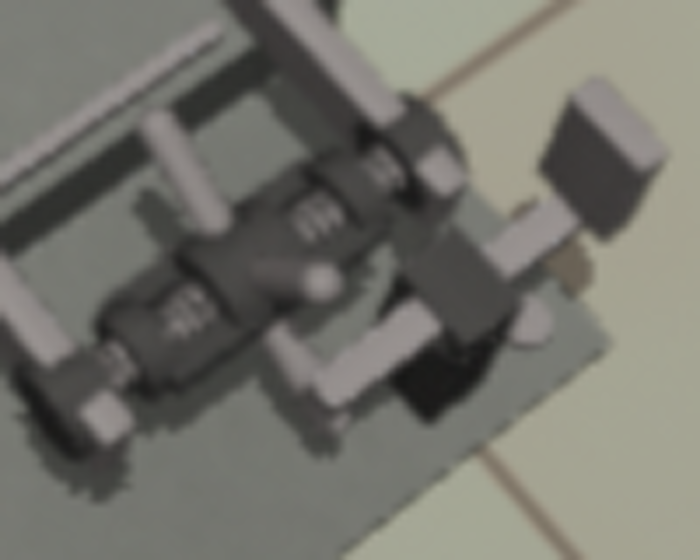

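View pics/t12.png

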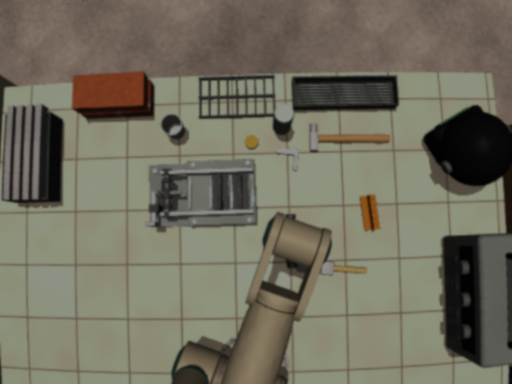

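```bash
python3 - <<'E'
from h import *
a=cv2.imread('pics/s1.png');b=cv2.imread('pics/s12.png')
A=a[255:290,360:395];r=cv2.matchTemplate(b[245:300,350:405],A,cv2.TM_CCOEFF_NORMED)
m=cv2.minMaxLoc(r);print(m[1],m[3],'no shift =(10,10)'); y,x=m[3][1],m[3][0]; print(r[y-1:y+2,x-1:x+2].round(3))
cv2.imwrite('pics/t12c.png',cv2.resize(cv2.imread('pics/t12.png')[150:240,140:265],None,fx=6.4,fy=6.4,interpolation=cv2.INTER_CUBIC))
cv2.imwrite('pics/s12f.png',cv2.resize(b[180:265,225:315],None,fx=7,fy=7,interpolation=cv2.INTER_CUBIC))
E
```

```text
0.9785888195037842 (10, 10) no shift =(10,10)
[[0.889 0.938 0.905]
 [0.926 0.979 0.927]
 [0.904 0.938 0.892]]
```

View pics/t12c.png

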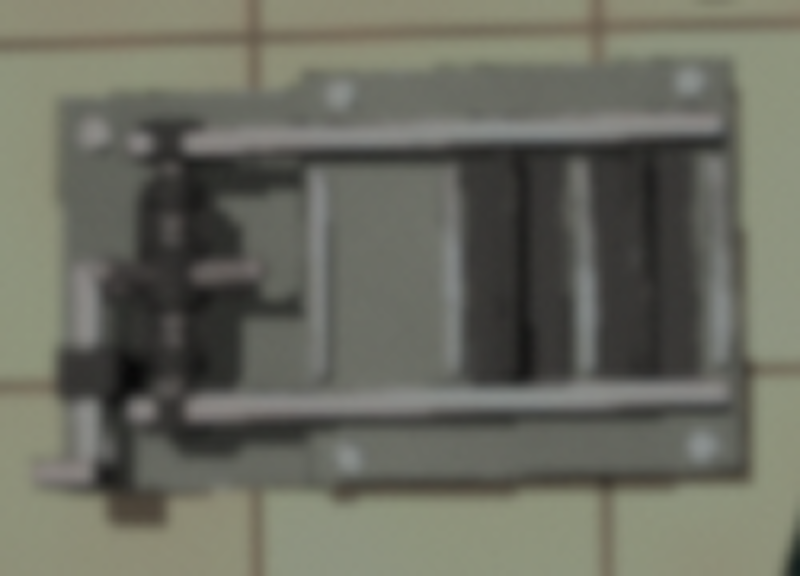

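View pics/s12f.png

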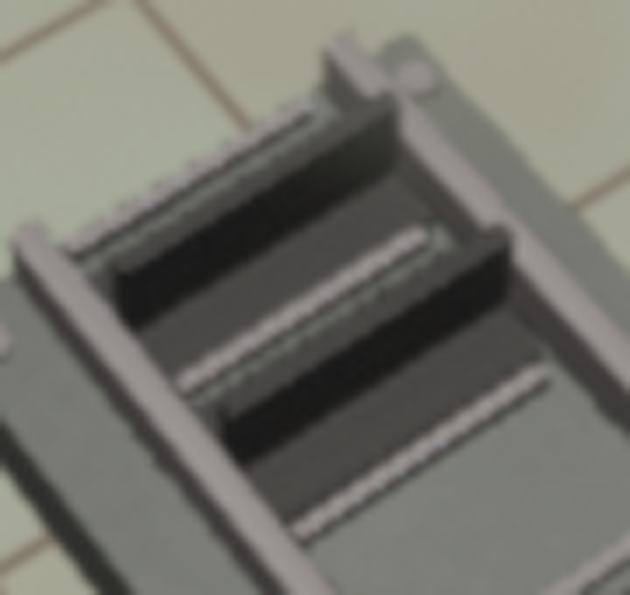

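The bolt is home with zero pixel shift from the start. The jaws are drawn in, both tees sit flat in their own bays, and the other items haven't moved. Handing in.

```bash
python3 -c "
from bench import robot
print(robot.finish_job())"
```

```text
the job is handed in; nothing more can be done
None
```

The jig is ready for tacking, and I handed the job in at about 33 s on the robot's clock.

**What I did**
- I withdrew the lock bolt about 29 mm.
- I set the two dark tees that were present, flange down, in bay1 and bay0. No third tee was visible, and I left the orange look-alike alone.
- I turned the turnbuckle bar by bar, its top towards the bolt, until it met its stop. There the push rose to about 19 N with almost no further movement.
- I pushed the bolt home against its stop (about 16 N) and moved the arm clear.

**Last checks**
- **Turnbuckle:** the bars measured about 27 to 28° from the nominal 30°, within the camera's error. The bolt also went in freely, which it only does at the stop.
- **Jaws:** their centre lines are within about 1 to 4 mm of the drawn-in positions. The larger difference, 4 mm, is at one end of the near jaw and is more than the 2 mm calibration. I put it down to reading the points by eye and did not measure it again.
- **Bolt:** the handle shows zero pixel shift from its starting, fully home position.
- **Tees:** both lie flat between the ribs and between the jaws.
- **Other items:** they look unmoved in the top view. The arm hid most of the brush in the last picture, but it was in its place in an earlier one, and nothing went near it after that.
- **Camera disagreement:** the two views differed by about 2.4 mm on the jig's y position. I used the average, and everything fitted.

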